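Set up a casting flask on the investment vibrator

TASK

Set up the casting flask for pouring, on the middle of the vibrator's rubber mat, in this order: first the rubber sprue base, then the wax tree upright with its stem fully down in the base's socket, then the steel flask that is tall enough to cover the tree, lowered over it until it sits fully home on the base, and last the rubber overflow collar pressed home, skirt down, over the flask's top. Set each thing down rather than dropping it, do not knock the wax hard with the flask or tip the tree over, and leave the flask that is too short and the jar where they stand.

Things in the scene. Friction and masses are not known exactly. Their poses are not given: they have to be found in the camera images.
- pad (a point): Middle of the flat mid-grey rubber mat (136 x 116 mm) on top of the grey investment vibrator, a fixed machine 150 x 130 mm and 70 mm high with a black knob and a rocker switch on its -x face. The point lies on the mat's upper face; z up, x and y along the machine's 150 and 130 mm sides. The vibrator does not run and nothing on it needs operating.
- sprue_base: Black rubber sprue base, loose, 70 g, lying flat: round flange 64 mm across, 14 mm high (grip it here), with a tapered plug 16 mm high on it (47 mm across at its foot, 38 at its top). Socket in the plug's middle: 12 mm across, its top 4 mm widening to 20, 16 mm deep (floor 14 mm above the underside). Origin: centre of the underside; z up.
- wax_tree: Dark blue wax tree, loose, 20 g, upright in the wooden stand: round stem 10 mm across, 84 mm long, with six small hoop models around it, reaching 21 mm from the axis, 23 to 51 mm above the stem's foot; the stem is bare above, to be gripped there. Origin: centre of the stem's foot; z along the stem, up.
- tree_stand: Pale wooden block 60 x 60 x 22 mm, fixed, with a socket 12 mm across and 16 mm deep in its middle, in which the wax tree stands at the start (the tree's foot 6 mm above the table). Origin: centre of the underside; z up.
- tall_flask: The taller steel casting flask, loose, about 340 g: a plain tube open at both ends, 57 mm outside, 51 mm bore, 90 mm high, standing upright. Origin: centre of its lower end; z up. It goes over the base's plug and sits on the flange (14 mm above the base's underside); the tree then ends 6 mm below its top.
- short_flask: The shorter steel casting flask, loose, a tube like the tall one (57 mm outside, 51 mm bore) but only 60 mm high, too short for this tree: leave it alone. Origin: centre of its lower end; z up.
- collar: Black rubber overflow collar, loose, 50 g, standing skirt down: ring 66 mm outside, 32 mm high. Its lowest 10 mm is a skirt of 61 mm bore (63.6 at the lip) that goes around the flask's top; above, a shoulder of 51 mm bore rests on the flask's rim. Origin: centre of the skirt's lower edge; z up; home, it is 10 mm below the flask's upper end.
- jar: Small brown glass jar with a black cap, closed, loose, 52 mm across and 75 mm high; a bystander. Origin: centre of the underside; z up.
There are look-alikes about, which are no part of the job. What is shaped like the tall_flask but green or yellow is not meant.

How it is judged (in metres and radians):
On the way, in this order (a step that is already met when the one before it is completed fails the run):
1. the sprue base stands flat on the middle of the mat (within 15 mm) (horizontal distance between sprue_base and pad below 0.015 m and z of sprue_base in the frame of pad between -0.003 and 0.003 m and angle between sprue_base's own z axis and vertical below 0.06 rad and contact force between the fingers and sprue_base below 0.1 N), for 0.2 s.
2. the wax tree stands upright in the base, its stem down to the socket's floor, let go (z of wax_tree in the frame of sprue_base between 0.01 and 0.018 m and horizontal distance between wax_tree and sprue_base below 0.005 m and angle between wax_tree's own z axis and vertical below 0.2 rad and contact force between the fingers and wax_tree below 0.1 N), for 0.2 s.
3. the tall flask stands over the tree, fully home on the base's flange, let go (z of tall_flask in the frame of sprue_base between 0.011 and 0.017 m and horizontal distance between tall_flask and sprue_base below 0.005 m and angle between tall_flask's own z axis and vertical below 0.06 rad and contact force between the fingers and tall_flask below 0.1 N), for 0.2 s.
At the end, for the whole second after the job is handed in: Base flat on the mat, within 15 mm of its middle; tree in the base, foot within 4 mm of the socket floor, leaning under 0.2 rad; tall flask and collar each within 3 mm of fully seated and 5 mm of centred; all four at rest and let go (horizontal distance between sprue_base and pad below 0.015 m and z of sprue_base in the frame of pad between -0.003 and 0.003 m and angle between each of sprue_base, tall_flask's own z axis and vertical below 0.06 rad and z of wax_tree in the frame of sprue_base between 0.01 and 0.018 m and horizontal distance between each of wax_tree, tall_flask and sprue_base below 0.005 m and angle between wax_tree's own z axis and vertical below 0.2 rad and z of tall_flask in the frame of sprue_base between 0.011 and 0.017 m and z of collar in the frame of tall_flask between 0.077 and 0.083 m and horizontal distance between collar and tall_flask below 0.005 m and angle between collar's own z axis and vertical below 0.08 rad and linear speed of each of sprue_base, wax_tree, tall_flask, collar below 0.02 m/s); the robot touches nothing.
It fails at once if one of the four parts is dropped (falls free faster than 0.6 m/s, a fall of about 18 mm) ((contact force between the fingers and sprue_base below 0.05 N and linear speed of sprue_base above 0.6 m/s) or (contact force between the fingers and wax_tree below 0.05 N and linear speed of wax_tree above 0.6 m/s) or (contact force between the fingers and tall_flask below 0.05 N and linear speed of tall_flask above 0.6 m/s) or (contact force between the fingers and collar below 0.05 N and linear speed of collar above 0.6 m/s)).
It fails at once if a flask knocks the wax tree with more than 10 N (contact force between any of tall_flask, short_flask and wax_tree above 10 N).
It fails at once if the wax tree is tipped by more than 0.8 rad (angle between wax_tree's own z axis and vertical above 0.8 rad).
It fails at once if the short flask is moved more than 20 mm (distance of short_flask from where it was at the start of the episode above 0.02 m).
It fails at once if the jar is moved more than 20 mm (distance of jar from where it was at the start of the episode above 0.02 m).
It also fails if it takes over 120 s, if anything falls off the work surface, if the arm or the gripper's body presses on something with over 40 N, if the wrist force passes 120 N, or if a joint passes its speed limit or range.

ROBOT

A 7-joint arm with a two-finger parallel gripper is mounted at the origin on the work surface. World frame = base frame: x ahead of the robot, y to its left, z up, the work surface at z = 0. Lengths are in mm, angles in rad, forces in N, time in s.
With the tool pointing down it reaches from about 350 to 900 mm from the base axis. Payload 19.9 kg.
Tool frame: the origin (TCP) lies at the very end of the fingers, on their centre line; the grasp point (between the pads) lies ctrl.grip_point_offset behind it (ctrl.grip_point_offset is the distance from the TCP to the grasp point, in mm); z points along the fingers, y is the direction in which the jaws open and shut (so a half turn about z gives the same grasp; the last joint's range is limited). The gripper opens to 94 mm and grips with 3 to 60 N. Pads are 16 mm wide; open, the fingers measure 119 mm over their backs; the gripper's body (75 mm by 177 mm) begins 78 mm behind the grasp point.
Start: joints at [1.24, 0.417, -0.01, 1.614, 0.005, 1.111, -0.053], TCP at [177.995, -599.096, 205.425] pointing down, gripper open.
Joint ranges: [-2.81, 2.81], [-0.39, 2.02], [-1.27, 1.25], [0.06, 2.57], [-1.19, 4.33], [0.19, 2], [-2.82, 2.82]. Speed limits (rad/s): [1.89, 1.89, 2.39, 2.39, 3.01, 3.01, 3.01].

INTERFACE

Orientations are given as [roll, pitch, yaw] about the fixed x, y, z axes, in that order (R = Rz(yaw) Ry(pitch) Rx(roll)).
In Python, from workcell import sensors, cams, hand_in, ctrl gives the robot as it stands.
- The arm moves only by the tool arm_command, never from a script. Its argument "targets" is a list of rows, each an object of numbers: "tx", "ty", "tz": the shift along the tool's x, y, z normalised to -1 to 1, where 1 is 20 cm; "twist": the turn about the tool's z normalised to -1 to 1, where 1 is 2 rad; "gripper": the closure, from 0 (fully open) to 1 (shut). A call has 1 to 8 rows; each row shifts and turns the pose as measured when the row begins, along the tool's axes as they then stand; what a row does not reach is not made up. A row lasts 1/12 s, in which the tool goes at most 41.7 mm and 7.16 degrees, less where a joint would pass 70% of its speed; a pose out of reach is approached as far as the arm can. A call with a number of a shift or a turn outside -1 to 1 is refused whole. A call with a gripper value outside its range is refused whole. The fingers move at their own pace and stop on an object; "newtons" is the grip in N (left out, the last holds). Time passes only in rows, so rows that do not move let the fingers close. It gives the time, the measured TCP pose, the force and the opening at its end, in the units of the state.
- sensors.sense(): the state, without advancing time (a new reading comes with each control period).
- cams.snapshot(name): name is "scene" or "top" or "wrist"; returns (picture, depth): 480x640x3 uint8, red, green, blue; 480x640 float32, mm along the optical axis (not along the pixel's ray), 0 where there is no reading.
- cams.get_calibration(name): a dict with "mtx" (3x3 intrinsics, pixels), "k1" (the pictures are not rectified: a ray, as slopes to the right and down, at radius r is drawn at 1 + k1 r^2 times it, then the intrinsics apply), "R" (3x3) and "t" (3): a world point X has camera coordinates R X + t; the wrist camera has in their place "mount" (4x4, takes a point from camera to tool coordinates, whose origin is the TCP and whose axes are the flange's). Camera axes: x right, y down, z forward; pixel columns grow to the right and rows downward; lengths in mm; the calibration is good to about 2 mm. A picture is of the moment at which its call begins: read the wrist's pose just before it. get_calibration takes no time and is no camera call.
- hand_in(): hands the job in, once; it reports no verdict.
The state is a dict: "time_s": time; "joint_pos": joint angles; "dq": joint speeds; "effort": joint torques, N m; "position": TCP position; "eef_rot": TCP orientation; "ft_force": force on the tool from outside, world axes, zero at the start; "wrist_torque": the same for the moment, N m; "width": finger opening in mm.
Only numpy, scipy, OpenCV 4.12 (cv2) and the standard library are available. Lean on these libraries where they do the work, as an engineer would, in place of code of your own. Each camera call takes 0.05 s, during which the arm holds its last target.

## Working session

There is one attempt and no reset: what is moved stays moved. The work goes in short steps, Python scripts to look and compute and a tool call to move; the robot and the scene stay as the last step left them, time stands still between calls to the robot, and variables do not carry over. Pictures are saved under pics/ and viewed, and the job is handed in when it is done.

Besides the shell and the picture viewer there is one more tool, called after "Call:" as name([rows], argument=value, ...), one row to a line, values as JSON. arm_command: Moves the arm, as the interface text tells. Its arguments: {"type":"object","properties":{"targets":{"type":"array","items":{"type":"object","properties":{"tx":{"type":"number"},"ty":{"type":"number"},"tz":{"type":"number"},"twist":{"type":"number"},"gripper":{"type":"number"}}}},"newtons":{"type":"number"}},"required":["targets"]}

```bash
ls; mkdir -p pics; python3 - <<'E'
from workcell import sensors,cams,ctrl
import cv2
print(sensors.sense()); print(ctrl.grip_point_offset)
for n in ("scene","top","wrist"):
    p,d=cams.snapshot(n); cv2.imwrite(f"pics/{n}0.png",p[:,:,::-1])
    import numpy as np; np.save(f"pics/{n}0.npy",d)
    print(n,cams.get_calibration(n))
E
```

```text
pics
{'time_s': 0.0, 'joint_pos': array([ 1.24050547,  0.41797116, -0.0103095 ,  1.61422139,  0.00471691,
        1.11069604, -0.05298277]), 'dq': array([ 3.90132254e-05,  4.88021513e-04, -1.56105499e-03, -6.25665949e-04,
        2.65831191e-05, -5.50109414e-04,  3.70405210e-04]), 'effort': array([-2.79607084e-04, -8.51251531e+01,  6.38590213e-01, -4.26010287e+01,
       -4.87721746e-02,  1.84950850e-02,  1.14511790e-04]), 'position': array([ 177.865961  , -598.73490357,  204.80718102]), 'eef_rot': array([-3.14032464e+00,  1.06383740e-04,  2.88830061e-01]), 'ft_force': array([ 0.04826645, -0.16754628, -0.6518868 ]), 'wrist_torque': array([0.01971951, 0.03630852, 0.00742596]), 'width': 94.28000611766637}
18.8
scene {'mtx': array([[555.23336535,   0.        , 319.44665951],
       [  0.        , 555.23336535, 241.59763309],
       [  0.        ,   0.        ,   1.        ]]), 'k1': -0.1048410413674761, 'R': array([[ 0.1320147 ,  0.99123584, -0.00486178],
       [ 0.67930314, -0.09404062, -0.7278074 ],
       [-0.72188598,  0.09277866, -0.68576436]]), 't': array([ -68.87636367, -319.989
[... 271 characters left out ...]
      [-0.99100444, -0.00462872, -0.13374892],
       [ 0.13373054,  0.0040757 , -0.99100935]]), 't': array([  5.93436523, 561.76860476, 794.0208502 ])}
wrist {'mtx': array([[390.44466398,   0.        , 319.62594414],
       [  0.        , 390.44466398, 240.33065859],
       [  0.        ,   0.        ,   1.        ]]), 'k1': -0.08489870243854676, 'mount': array([[ 1.94028902e-03, -9.73654617e-01, -2.28019566e-01,
         6.58337151e+01],
       [ 9.99997825e-01,  1.71477219e-03,  1.18713030e-03,
        -2.45596975e-01],
       [-7.64853291e-04, -2.28021374e-01,  9.73655826e-01,
        -1.80860427e+02],
       [ 0.00000000e+00,  0.00000000e+00,  0.00000000e+00,
         1.00000000e+00]])}
```

View pics/scene0.png

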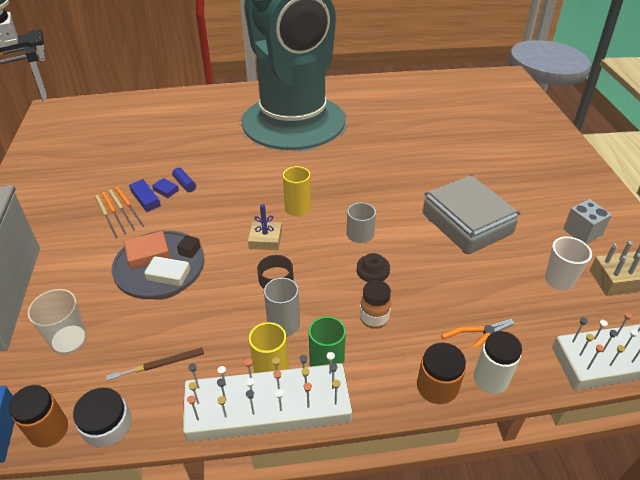

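View pics/top0.png

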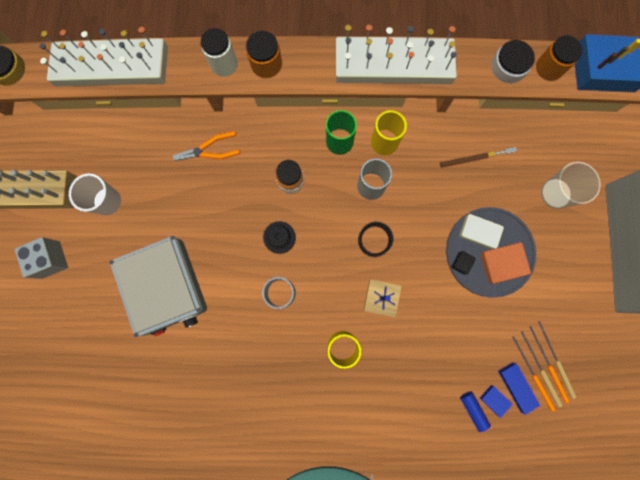

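View pics/wrist0.png

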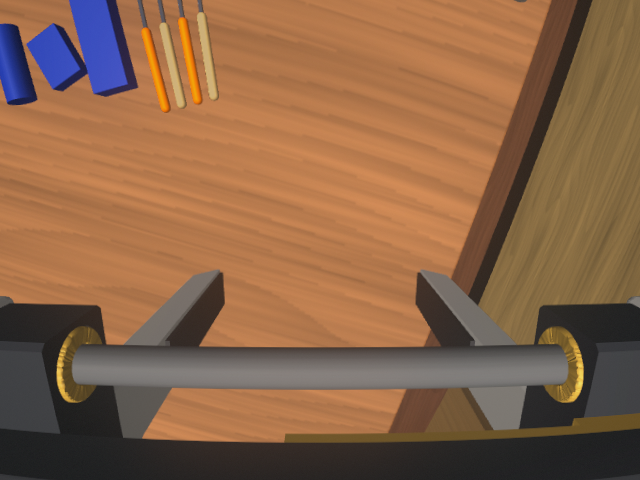

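The top view shows these candidates:
- **Tall flask:** steel tube at (375,180). The look-alikes are green (340,133), yellow (389,132), yellow (344,351) and the short steel tube (278,293).
- **Base:** black disc at (279,237). It could be confused with the jar cap at (289,175).
- **Collar:** black ring at (376,239).
- **Tree and stand:** (384,298).
- **Vibrator:** (158,285).

Next I'll check the choice in a close crop and against the depth.

```bash
cat > h.py <<'E'
import numpy as np,cv2
from workcell import sensors,cams,ctrl
from scipy.spatial.transform import Rotation as Ro
def rays(cal,uv):
    M=cal["mtx"]; uv=np.asarray(uv,float).reshape(-1,1,2)
    # k1 model: forward distortion (1+k1 r^2) = opencv
    return cv2.undistortPointsIter(uv,M,np.array([cal["k1"],0,0,0.]),None,None,(3,100,1e-10)).reshape(-1,2)
def campose(name,st=None):
    cal=cams.get_calibration(name)
    if name=="wrist":
        T=np.eye(4);T[:3,:3]=Ro.from_euler("xyz",st["eef_rot"]).as_matrix();T[:3,3]=st["position"]
        W=T@cal["mount"]; return cal,W[:3,:3],W[:3,3]
    return cal,cal["R"].T,-cal["R"].T@cal["t"]
def cloud(name,d,st=None):
    cal,R,c=campose(name,st); v,u=np.mgrid[0:480,0:640]
    s=rays(cal,np.stack([u.ravel(),v.ravel()],1))
    P=np.c_[s,np.ones(len(s))]*d.reshape(-1,1)
    return (P@R.T+c).reshape(480,640,3)
def onplane(name,uv,z,st=None):
    cal,R,c=campose(name,st); s=rays(cal,uv)
    D=np.c_[s,np.ones(len(s))]@R.T
    return c+D*((z-c[2])/D[:,2])[:,None]
def circ(P):
    P=np.asarray(P);A=np.c_[2*P[:,:2],np.ones(len(P))];b=(P[:,:2]**2).sum(1)
    s=np.linalg.lstsq(A,b,rcond=None)[0];return s[:2],np.sqrt(s[2]+s[:2]@s[:2])
def project(name,X,st=None):
    cal,R,c=campose(name,st); Y=(np.atleast_2d(X)-c)@R
    s=Y[:,:2]/Y[:,2:]; s=s*(1+cal["k1"]*(s**2).sum(1,keepdims=True))
    return s*cal["mtx"][0,0]+cal["mtx"][:2,2]
E
python3 - <<'E'
from h import *
im=cv2.imread("pics/top0.png"); d=np.load("pics/top0.npy")
cv2.imwrite("pics/topcrop.png",cv2.resize(im[110:370,240:420],None,fx=3,fy=3,interpolation=cv2.INTER_CUBIC)[:780:1,:][:,:540] if 0 else cv2.resize(im[100:380,230:430],None,fx=2.1,fy=2.1,interpolation=cv2.INTER_CUBIC))
P=cloud("top",d)
for n,(u,v,r) in dict(jar=(289,173,22),base=(279,237,20),short=(278,293,20),tall=(375,178,22),collar=(376,239,20),tree=(384,298,24),yel=(344,351,20),vib=(158,285,55)).items():
    S=P[v-r:v+r,u-r:u+r].reshape(-1,3); S=S[np.isfinite(S).all(1)]
    hi=S[S[:,2]>np.percentile(S[:,2],99)-4]
    print(n,"ztop",np.percentile(S[:,2],[50,95,99]).round(1),"mid(bbox)",((hi.min(0)+hi.max(0))/2).round(1),"ext",np.ptp(hi,axis=0).round(1),len(hi))
print(P[400,300],P[200,450])
E
```

```text
jar ztop [ 0.3 75.2 76.5] mid(bbox) [575.6  52.  467.3] ext [250.3  93.4 789.5] 412
base ztop [11.2 29.7 31.7] mid(bbox) [516.4  60.9 444.9] ext [131.8 111.2 834.3] 214
short ztop [-0.4 58.9 60.9] mid(bbox) [458.   63.3 459.5] ext [ 55.8 116.  805.1] 160
tall ztop [ 0.8 88.5 90.7] mid(bbox) [574.6 -52.7 474.4] ext [248.2 116.  775.2] 168
collar ztop [-0.2 31.  33. ] mid(bbox) [521.6 -57.9 445.5] ext [142.3 126.4 833. ] 182
tree ztop [ 1.1 40.3 87.6] mid(bbox) [448.2 -50.1 472.9] ext [  8.6 110.8 778.2] 32
yel ztop [ 0.2 89.2 91.1] mid(bbox) [391.  -23.9 474.6] ext [119.   58.4 774.9] 177
vib ztop [42.8 71.  72.3] mid(bbox) [471.7 203.  465.2] ext [170.  395.5 793.7] 3633
[255.87867997  53.8434133   -1.41384619] [ 643.34504105 -241.60275593   -1.00877884]
```

View pics/topcrop.png

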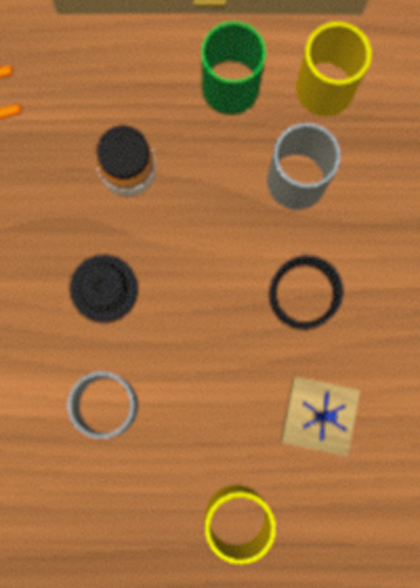

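The crop confirms the choice: the steel tube at top (375,180) has its rim at about 90 mm, and the other steel ring is 60 mm, so that is the short flask. Next I'll fit centres with the missing depth filtered out.

```bash
python3 - <<'E'
from h import *
for cam,cand in (("top",dict(jar=(289,173,24,75),base=(279,237,22,30),baseflange=(279,237,24,14),short=(278,293,22,60),tall=(375,178,22,90),collar=(376,239,24,32),tree=(384,298,24,84),stand=(384,298,26,22),yel=(344,351,20,90))),("scene",dict(jar=(375,292,24,75),base=(373,266,24,30),baseflange=(373,268,26,14),short=(361,210,22,60),tall=(282,292,24,90),collar=(275,267,26,32),tree=(263,212,30,84),stand=(265,235,26,22),yel=(297,175,24,90)))):
  d=np.load(f"pics/{cam}0.npy"); P=cloud(cam,d); P[d<=0]=np.nan
  for n,(u,v,r,z) in cand.items():
    S=P[v-r:v+r,u-r:u+r].reshape(-1,3); S=S[np.isfinite(S).all(1)]
    hi=S[abs(S[:,2]-z-0.)<4]
    if len(hi)<5: print(cam,n,len(hi));continue
    c,rad=cv2.minEnclosingCircle(hi[:,:2].astype(np.float32))
    print(cam,n,"minenc",np.round(c,1),round(rad,1),"lsq",circ(hi)[0].round(1),circ(hi)[1].round(1),"med",np.median(hi,0).round(1),len(hi))
d=np.load("pics/top0.npy");P=cloud("top",d);P[d<=0]=np.nan
S=P[220:350,95:225].reshape(-1,3);S=S[np.isfinite(S).all(1)];
for lo,hi in((66,75),(60,80)):
  H=S[(S[:,2]>lo)&(S[:,2]<hi)]; print(len(H),cv2.minAreaRect(H[:,:2].astype(np.float32)),np.median(H[:,2]))
im=cv2.imread("pics/top0.png")
cv2.imwrite("pics/vib.png",cv2.resize(im[225:345,98:218],None,fx=4.8,fy=4.8,interpolation=cv2.INTER_CUBIC))
im=cv2.imread("pics/scene0.png")
cv2.imwrite("pics/vibs.png",cv2.resize(im[165:255,415:525],None,fx=6,fy=6,interpolation=cv2.INTER_CUBIC))
E
```

```text
top jar minenc [679.1  77.2] 23.2 lsq [678.9  76.8] 16.3 med [679.1  76.5  74. ] 474
top base minenc [565.2  97.8] 20.1 lsq [565.1  97.5] 14.8 med [564.8  97.8  28.9] 287
top baseflange minenc [565.3  97.9] 31.9 lsq [565.4  98.1] 26.6 med [565.1  97.1  13.1] 450
top short minenc [457.6  93.3] 28.5 lsq [457.7  93.2] 27.0 med [456.8  93.1  58.8] 164
top tall minenc [671.  -83.2] 28.9 lsq [670.9 -83. ] 27.1 med [672.2 -84.5  88.6] 174
top collar minenc [561.2 -88.5] 33.2 lsq [561.1 -88.2] 31.2 med [562.6 -86.8  30.6] 198
top tree minenc [ 448.9 -100.7] 5.0 lsq [ 448.7 -100.8] 4.2 med [448.2 -98.7  87.2] 10
top stand minenc [ 449.  -101.3] 41.8 lsq [ 448.9 -101. ] 26.0 med [449.  -98.1  20.9] 850
top yel minenc [359.1 -25.4] 28.9 lsq [359.2 -25.6] 27.1 med [357.  -24.1  88.8] 189
scene jar minenc [680.6  75.7] 24.2 lsq [681.2  76. ] 16.8 med [681.9  76.1  74.4] 476
scene base minenc [567.5  96.4] 21.1 lsq [567.9  96.5] 15.3 med [567.9  96.   29.3] 236
scene baseflange minenc [567.3  96.7] 32.7 lsq [566.7  97. ] 26.9 med [581.9  92.5  13.7] 332
scene short minenc [457.4  92. ] 31.1 lsq [459.2  92.2] 27.0 med [460.   92.8  59.1] 154
scene tall minenc [671.9 -83.4] 30.1 lsq [672.5 -83.8] 26.9 med [672.2 -85.4  89. ] 225
scene collar minenc [561.6 -88.5] 34.8 lsq [562.8 -89.1] 31.3 med [553.4 -95.7  31.2] 202
scene tree minenc [415.9 -74.3] 50.4 lsq [413.4 -76.2] 47.1 med [384.1 -49.   82.9] 39
scene stand minenc [477.9 -95.8] 68.6 lsq [471.5 -96.5] 34.3 med [458.5 -99.7  21.8] 584
scene yel minenc [358.5 -26.5] 31.1 lsq [359.9 -26.7] 27.1 med [360.2 -26.8  89.4] 138
4698 ((467.53094482421875, 316.62286376953125), (146.02964782714844, 127.86640930175781), 21.421899795532227) 69.30172201166624
5622 ((468.2898254394531, 318.1791687011719), (149.3587188720703, 130.30514526367188), 21.97920799255371) 68.98635605584639
```

View pics/vib.png

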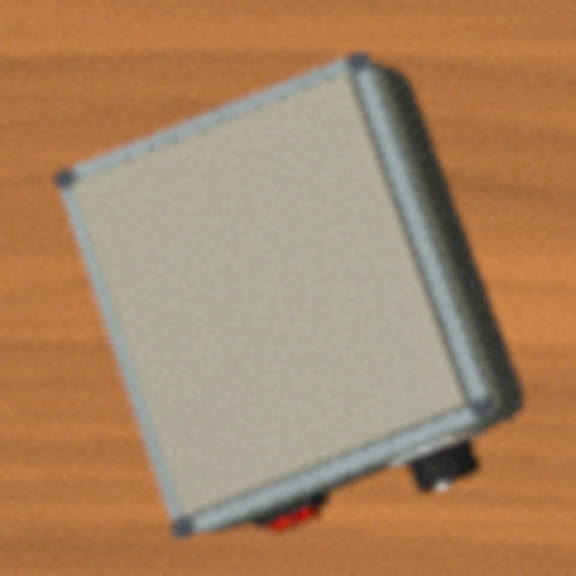

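View pics/vibs.png

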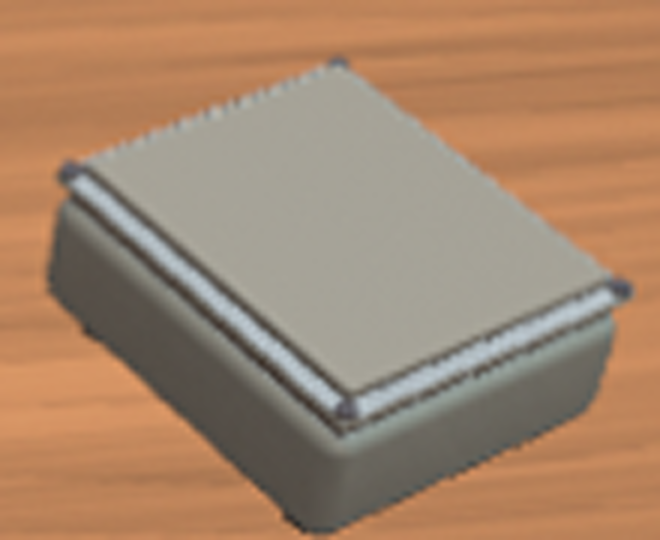

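In the crop the mat corners are at about (75,185), (352,78), (467,404) and (190,518). The corner studs are at (65,179), (358,62), (480,404) and (182,526).

```bash
python3 - <<'E'
from h import *
for q in ([(76,184),(352,78),(468,402),(190,518)],[(65,179),(358,62),(480,404),(182,526)]):
    X=onplane("top",np.array(q)/4.8+[98,225],70); print(X.round(1).tolist(),X.mean(0).round(1),[round(np.linalg.norm(X[i]-X[i-1]),1) for i in range(4)], np.degrees(np.arctan2(*(X[1]-X[2])[[1,0]])),np.degrees(np.arctan2(*(X[0]-X[3])[[1,0]])))
q=[(85,165),(335,66),(606,285),(352,392)]
X=onplane("scene",np.array(q)/6+[415,165],70); print(X.round(1).tolist(),X.mean(0).round(1))
E
```

```text
[[507.6, 392.9, 70.0], [548.7, 287.6, 70.0], [427.7, 238.0, 70.0], [383.5, 341.6, 70.0]] [466.9 315.   70. ] [np.float64(134.3), np.float64(113.0), np.float64(130.8), np.float64(112.6)] 22.28585311183677 22.470413230859858
[[509.4, 397.3, 70.0], [554.9, 285.6, 70.0], [427.0, 233.5, 70.0], [380.5, 344.5, 70.0]] [468.  315.2  70. ] [np.float64(139.4), np.float64(120.6), np.float64(138.1), np.float64(120.4)] 22.186943577676296 22.294033735040248
[[431.6, 238.1, 70.0], [388.5, 342.3, 70.0], [515.9, 392.3, 70.0], [554.9, 290.5, 70.0]] [472.7 315.8  70. ]
```

Measured positions (mm):

| Part | Position |
|---|---|
| pad | (468.5, 315.5), z ≈ 70 |
| base | (566, 97.3) |
| collar | (561.5, -88.5) |
| tree | (449, -101) |
| tall flask | (671.5, -83.2) |

First move: turn the yaw to 0 and head for the base.

Call:
arm_command([
  {"tx": 0.05, "ty": -0.18, "twist": 0.05, "gripper": 0},
  {"tx": 0.06, "ty": -0.18, "twist": 0.05},
  {"tx": 0.08, "ty": -0.18, "twist": 0.045},
  {"tx": 0.1, "ty": -0.18},
  {"tx": 0.1, "ty": -0.18},
  {"tx": 0.1, "ty": -0.18},
  {"tx": 0.1, "ty": -0.18},
  {"tx": 0.1, "ty": -0.18},
])

```text
validation failed for argument at $.ta...
```

Call:
arm_command([
  {"tx": 0.05, "ty": -0.18, "tz": 0, "twist": 0.05, "gripper": 0},
  {"tx": 0.06, "ty": -0.18, "tz": 0, "twist": 0.05, "gripper": 0},
  {"tx": 0.08, "ty": -0.18, "tz": 0, "twist": 0.045, "gripper": 0},
  {"tx": 0.1, "ty": -0.18, "tz": 0, "twist": 0, "gripper": 0},
  {"tx": 0.1, "ty": -0.18, "tz": 0, "twist": 0, "gripper": 0},
  {"tx": 0.1, "ty": -0.18, "tz": 0, "twist": 0, "gripper": 0},
])

```text
time_s: 0.65
position: [251.9, -377.0, 201.5]
eef_rot: [-3.139, 0.004, -0.027]
ft_force: [2.2, -0.8, 0.7]
width: 94.5
```

Call:
arm_command([
  {"tx": 0.115, "ty": -0.17, "tz": 0, "twist": -0.012, "gripper": 0},
  {"tx": 0.115, "ty": -0.17, "tz": 0, "twist": 0, "gripper": 0},
  {"tx": 0.115, "ty": -0.17, "tz": 0, "twist": 0, "gripper": 0},
  {"tx": 0.115, "ty": -0.17, "tz": 0, "twist": 0, "gripper": 0},
  {"tx": 0.115, "ty": -0.17, "tz": 0, "twist": 0, "gripper": 0},
  {"tx": 0.115, "ty": -0.17, "tz": 0, "twist": 0, "gripper": 0},
  {"tx": 0.115, "ty": -0.17, "tz": 0, "twist": 0, "gripper": 0},
  {"tx": 0.115, "ty": -0.17, "tz": 0, "twist": 0, "gripper": 0},
])

```text
time_s: 1.32
position: [436.2, -99.0, 202.3]
eef_rot: [3.141, 0.002, -0.004]
ft_force: [1.4, -1.3, 0.3]
width: 93.7
```

```bash
cat >> h.py <<'E'
def shot(tag,name="wrist"):
    st=sensors.sense(); p,d=cams.snapshot(name); cv2.imwrite(f"pics/{tag}.png",p[:,:,::-1]); np.save(f"pics/{tag}.npy",d)
    import pickle; pickle.dump(st,open(f"pics/{tag}.pkl","wb")); print("t",st["time_s"],st["position"].round(1),st["eef_rot"].round(4),st["dq"].round(3)); return st,p,d
E
python3 - <<'E'
from h import *
shot("w1")
E
```

```text
t 1.3167 [436.2 -99.  202.3] [ 3.1413e+00  2.4000e-03 -4.2000e-03] [-0.691  0.345 -0.45  -0.354  0.204  0.049 -1.235]
```

View pics/w1.png

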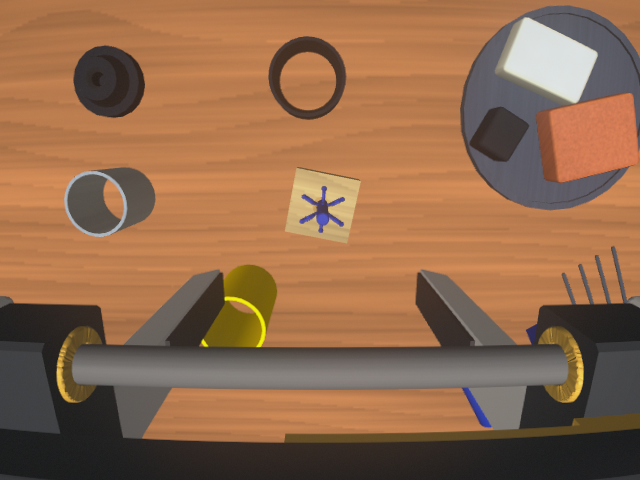

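The picture shows the tree top at (322,220), the collar rim centred at (307,77), the base at about (109,80) with its plug top at (100,79), and the short flask rim at (96,203).

```bash
python3 - <<'E'
from h import *; import pickle
st=pickle.load(open("pics/w1.pkl","rb"))
for n,uv,z in (("tree",(322,220),90),("collar",(307,77),32),("base plug",(100,79),30),("base socket",(99,78),30),("short",(96,203),60)):
    print(n,onplane("wrist",[uv],z,st).round(1))
d=np.load("pics/w1.npy");P=cloud("wrist",d,st);P[d<=0]=np.nan
for n,(u,v,r,z) in dict(base=(108,80,42,30),flange=(108,80,42,14),collar=(307,77,44,32),tree=(322,210,30,88),short=(96,203,40,60)).items():
    S=P[v-r:v+r,u-r:u+r].reshape(-1,3); S=S[np.isfinite(S).all(1)];S=S[abs(S[:,2]-z)<4]
    if len(S)>5: c,rad=cv2.minEnclosingCircle(S[:,:2].astype(np.float32)); print(n,np.round(c,1),round(rad,1),circ(S)[0].round(1),len(S))
E
```

```text
tree [[ 449.  -100.9   90. ]]
collar [[562.5 -88.7  32. ]]
base plug [[565.7  94.4  30. ]]
base socket [[566.6  95.2  30. ]]
short [[459.3  92.3  60. ]]
base [566.   96.4] 20.6 [565.8  95.7] 1508
flange [566.3  97.9] 32.7 [566.4  97.4] 1766
collar [562.6 -88.6] 33.2 [562.3 -88.7] 1300
tree [ 450.1 -101.1] 5.0 [ 450.4 -101.1] 107
short [458.4  92.7] 29.5 [459.  92.] 1042
```

Call:
arm_command([
  {"tx": 0.105, "ty": -0.165, "tz": 0.05, "twist": -0.002, "gripper": 0},
  {"tx": 0.105, "ty": -0.165, "tz": 0.05, "twist": 0, "gripper": 0},
  {"tx": 0.105, "ty": -0.165, "tz": 0.05, "twist": 0, "gripper": 0},
  {"tx": 0.105, "ty": -0.165, "tz": 0.05, "twist": 0, "gripper": 0},
  {"tx": 0.105, "ty": -0.165, "tz": 0.05, "twist": 0, "gripper": 0},
  {"tx": 0.08, "ty": -0.1, "tz": 0.05, "twist": 0, "gripper": 0},
  {"tx": 0, "ty": 0, "tz": 0, "twist": 0, "gripper": 0},
])

```text
time_s: 1.95
position: [560.8, 98.1, 141.5]
eef_rot: [-3.139, -0.001, 0.007]
ft_force: [-1.2, 0.6, -0.8]
width: 93.8
```

Call:
arm_command([
  {"tx": 0.025, "ty": 0.005, "tz": 0.12, "twist": 0.003, "gripper": 0},
  {"tx": 0, "ty": 0, "tz": 0.12, "twist": 0, "gripper": 0},
  {"tx": 0, "ty": 0, "tz": 0.12, "twist": 0, "gripper": 0},
  {"tx": 0, "ty": 0, "tz": 0.1, "twist": 0, "gripper": 0},
  {"tx": 0, "ty": 0, "tz": 0, "twist": 0, "gripper": 0},
])

```text
time_s: 2.37
position: [566.4, 98.8, 45.5]
eef_rot: [-3.139, -0.001, 0.004]
ft_force: [-0.9, 0.5, -0.4]
width: 93.9
```

Call:
arm_command([
  {"tx": 0, "ty": 0.008, "tz": 0.09, "twist": 0.001, "gripper": 0},
  {"tx": 0, "ty": 0, "tz": 0.07, "twist": 0, "gripper": 0},
  {"tx": 0, "ty": 0, "tz": 0.03, "twist": 0, "gripper": 0},
  {"tx": 0, "ty": 0, "tz": 0, "twist": 0, "gripper": 0},
])

```text
time_s: 2.7
position: [566.9, 96.1, 7.9]
eef_rot: [-3.139, -0.002, 0.001]
ft_force: [-0.9, -0.5, -0.6]
width: 93.9
```

Call:
arm_command([
  {"tx": 0, "ty": -0.004, "tz": 0.022, "twist": 0, "gripper": 0},
  {"tx": 0, "ty": 0, "tz": 0, "twist": 0, "gripper": 1},
  {"tx": 0, "ty": 0, "tz": 0, "twist": 0, "gripper": 1},
  {"tx": 0, "ty": 0, "tz": 0, "twist": 0, "gripper": 1},
  {"tx": 0, "ty": 0, "tz": 0, "twist": 0, "gripper": 1},
  {"tx": 0, "ty": 0, "tz": 0, "twist": 0, "gripper": 1},
  {"tx": 0, "ty": 0, "tz": 0, "twist": 0, "gripper": 1},
], newtons=15)

```text
time_s: 3.28
position: [569.1, 97.4, 7.3]
eef_rot: [-3.139, -0.006, 0.001]
ft_force: [0.5, -0.1, -1.0]
width: 63.8
```

Call:
arm_command([
  {"tx": 0, "ty": 0, "tz": -0.02, "twist": 0, "gripper": 1},
  {"tx": 0, "ty": 0, "tz": -0.04, "twist": 0, "gripper": 1},
  {"tx": 0, "ty": 0, "tz": -0.06, "twist": 0, "gripper": 1},
  {"tx": 0, "ty": 0, "tz": -0.06, "twist": 0, "gripper": 1},
], newtons=20)

```text
time_s: 3.62
position: [567.5, 97.1, 44.3]
eef_rot: [-3.139, -0.003, 0.002]
ft_force: [0.3, 0.4, -1.2]
width: 63.1
```

```bash
python3 - <<'E'
from h import *
shot("s1","scene")
im=cv2.imread("pics/s1.png"); cv2.imwrite("pics/s1c.png",cv2.resize(im[170:320,290:470],None,fx=4,fy=4))
E
```

```text
t 3.6167 [567.5  97.1  44.3] [-3.1389e+00 -2.9000e-03  1.5000e-03] [ 0.088 -0.232 -0.108 -0.059 -0.14   0.279  0.111]
```

View pics/s1c.png

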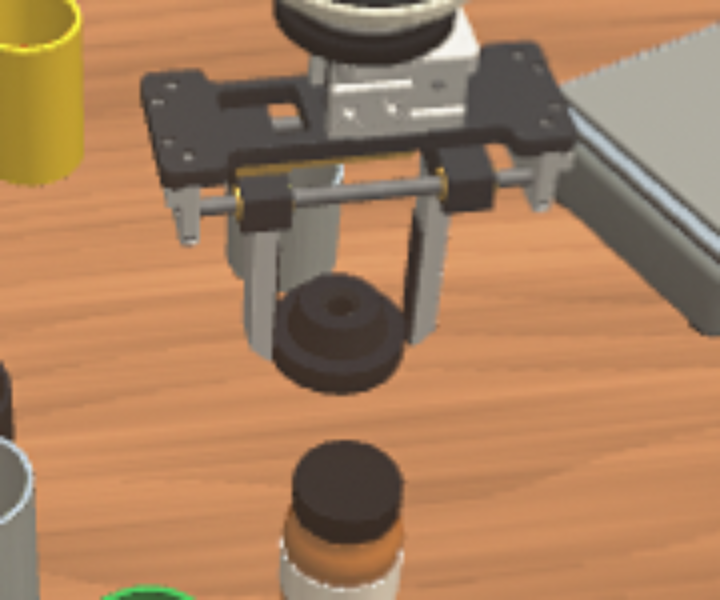

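Call:
arm_command([
  {"tx": 0, "ty": 0, "tz": -0.13, "twist": 0, "gripper": 1},
  {"tx": 0, "ty": 0, "tz": -0.15, "twist": 0, "gripper": 1},
  {"tx": -0.07, "ty": -0.15, "tz": -0.1, "twist": 0, "gripper": 1},
  {"tx": -0.07, "ty": -0.16, "tz": -0.08, "twist": 0, "gripper": 1},
  {"tx": -0.08, "ty": -0.17, "tz": 0, "twist": 0, "gripper": 1},
  {"tx": -0.08, "ty": -0.17, "tz": 0, "twist": 0, "gripper": 1},
  {"tx": -0.08, "ty": -0.17, "tz": 0, "twist": 0, "gripper": 1},
  {"tx": -0.05, "ty": -0.12, "tz": 0, "twist": 0, "gripper": 1},
])

```text
time_s: 4.33
position: [483.8, 285.9, 151.5]
eef_rot: [-3.138, -0.017, -0.012]
ft_force: [0.6, -0.3, -0.1]
width: 63.5
```

Call:
arm_command([
  {"tx": -0.04, "ty": -0.09, "tz": 0.03, "twist": -0.004, "gripper": 1},
  {"tx": -0.02, "ty": -0.04, "tz": 0.06, "twist": 0, "gripper": 1},
  {"tx": 0, "ty": 0, "tz": 0.06, "twist": 0, "gripper": 1},
  {"tx": 0, "ty": 0, "tz": 0.04, "twist": 0, "gripper": 1},
  {"tx": 0, "ty": 0, "tz": 0, "twist": 0, "gripper": 1},
])

```text
time_s: 4.75
position: [469.4, 320.3, 116.1]
eef_rot: [-3.134, -0.022, 0.006]
ft_force: [-0.1, -0.4, -1.1]
width: 63.4
```

Call:
arm_command([
  {"tx": 0, "ty": 0.024, "tz": 0.05, "twist": 0.003, "gripper": 1},
  {"tx": 0, "ty": 0, "tz": 0.05, "twist": 0, "gripper": 1},
  {"tx": 0, "ty": 0, "tz": 0.03, "twist": 0, "gripper": 1},
  {"tx": 0, "ty": 0, "tz": 0.01, "twist": 0, "gripper": 1},
  {"tx": 0, "ty": 0, "tz": 0, "twist": 0, "gripper": 1},
])

```text
time_s: 5.17
position: [472.4, 310.9, 85.2]
eef_rot: [-3.135, -0.022, -0.007]
ft_force: [0.5, -1.1, -0.6]
width: 63.5
```

```bash
python3 - <<'E'
from h import *
shot("s2","scene")
im=cv2.imread("pics/s2.png"); cv2.imwrite("pics/s2c.png",cv2.resize(im[110:260,390:570],None,fx=4,fy=4))
E
```

```text
t 5.1667 [472.4 310.9  85.2] [-3.1353 -0.0216 -0.007 ] [ 0.007  0.007  0.005  0.002  0.002 -0.005 -0.   ]
```

View pics/s2c.png

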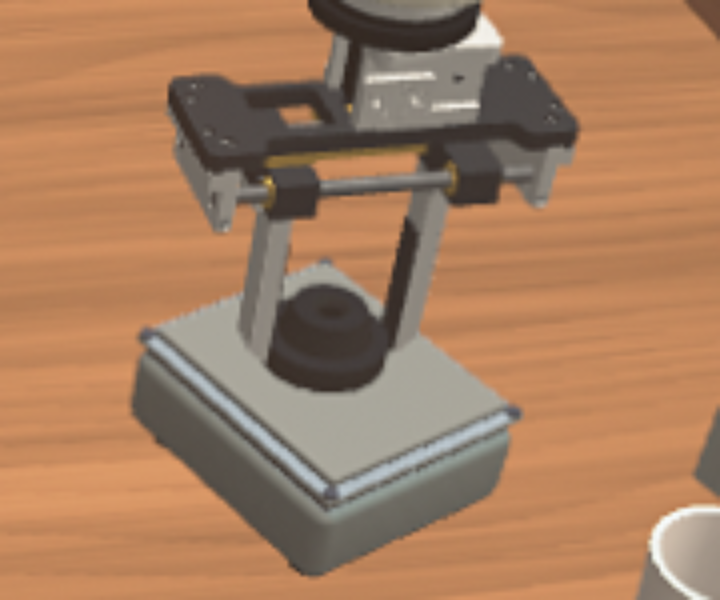

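Call:
arm_command([
  {"tx": -0.012, "ty": -0.012, "tz": 0.012, "twist": -0.002, "gripper": 1},
  {"tx": 0, "ty": 0, "tz": 0.012, "twist": 0, "gripper": 1},
  {"tx": 0, "ty": 0, "tz": 0.0, "twist": 0, "gripper": 1},
])

```text
time_s: 5.47
position: [470.4, 313.9, 80.8]
eef_rot: [-3.135, -0.023, -0.003]
ft_force: [0.2, 0.1, -1.3]
width: 63.3
```

Call:
arm_command([
  {"tx": 0, "ty": 0, "tz": 0.012, "twist": 0, "gripper": 1},
  {"tx": 0, "ty": 0, "tz": 0.008, "twist": 0, "gripper": 1},
  {"tx": 0, "ty": 0, "tz": 0, "twist": 0, "gripper": 1},
])

```text
time_s: 5.72
position: [470.7, 314.4, 77.1]
eef_rot: [-3.134, -0.024, -0.002]
ft_force: [-0.2, -1.1, 2.2]
width: 63.0
```

Call:
arm_command([
  {"tx": 0, "ty": 0, "tz": 0.01, "twist": 0, "gripper": 1},
  {"tx": 0, "ty": 0, "tz": 0.006, "twist": 0, "gripper": 1},
])

```text
time_s: 5.88
position: [471.3, 314.5, 75.4]
eef_rot: [-3.135, -0.025, -0.002]
ft_force: [-7.6, -6.1, 21.3]
width: 63.3
```

Call:
arm_command([
  {"tx": 0, "ty": 0, "tz": 0, "twist": 0, "gripper": 0},
  {"tx": 0, "ty": 0, "tz": 0, "twist": 0, "gripper": 0},
  {"tx": 0, "ty": 0, "tz": 0, "twist": 0, "gripper": 0},
  {"tx": 0, "ty": 0, "tz": 0, "twist": 0, "gripper": 0},
])

```text
time_s: 6.22
position: [471.6, 314.8, 75.8]
eef_rot: [-3.134, -0.026, -0.002]
ft_force: [0.3, -0.1, -0.7]
width: 86.5
```

Call:
arm_command([
  {"tx": 0, "ty": 0, "tz": -0.03, "twist": 0, "gripper": 0},
  {"tx": 0, "ty": 0, "tz": -0.08, "twist": 0, "gripper": 0},
  {"tx": 0, "ty": 0, "tz": -0.15, "twist": 0, "gripper": 0},
  {"tx": 0, "ty": 0, "tz": -0.15, "twist": 0, "gripper": 0},
  {"tx": -0.05, "ty": 0, "tz": -0.08, "twist": 0, "gripper": 0},
  {"tx": 0, "ty": 0, "tz": 0, "twist": 0, "gripper": 0},
])

```text
time_s: 6.72
position: [457.4, 314.0, 177.7]
eef_rot: [-3.135, -0.022, -0.001]
ft_force: [0.4, 0.1, 0.4]
width: 94.0
```

```bash
python3 - <<'E'
from h import *
shot("w2")
E
```

```text
t 6.7167 [457.4 314.  177.7] [-3.1352e+00 -2.2300e-02 -1.3000e-03] [ 0.009  0.022  0.025 -0.031  0.019 -0.009  0.011]
```

View pics/w2.png

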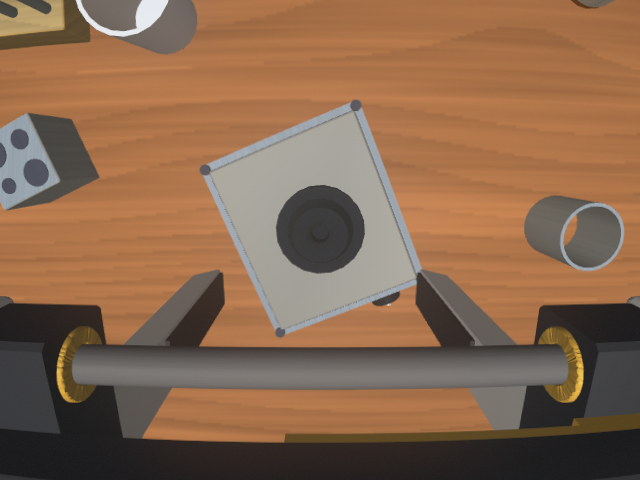

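The base stands flat on the mat. The flange is centred at about (320,229), the socket is at (320,233), and the corner studs are at (205,170), (356,105), (419,274) and (280,332).

```bash
python3 - <<'E'
from h import *; import pickle
st=pickle.load(open("pics/w2.pkl","rb"))
d=np.load("pics/w2.npy");P=cloud("wrist",d,st);P[d<=0]=np.nan
X=onplane("wrist",[(205,170),(356,105),(419,274),(280,332)],71,st);print(X.round(1).tolist(),X.mean(0).round(1))
S=P[180:285,270:370].reshape(-1,3);S=S[np.isfinite(S).all(1)]
print("mat z",np.median(P[270:280,300:340][:,:,2]),np.nanmedian(P[180:200,230:250,2]))
for lo,hi in((96,106),(80,90)):
    T=S[(S[:,2]>lo)&(S[:,2]<hi)];c,r=cv2.minEnclosingCircle(T[:,:2].astype(np.float32));print(np.round(c,1),round(r,1),np.median(T[:,2]),len(T), circ(T)[0])
print(onplane("wrist",[(320,233)],100,st),onplane("wrist",[(320,229)],84,st))
# edge-based: hough on crop
g=cv2.cvtColor(cv2.imread("pics/w2.png")[170:290,260:380],cv2.COLOR_BGR2GRAY)
cv2.imwrite("pics/w2c.png",cv2.resize(cv2.imread("pics/w2.png")[170:290,260:380]*1,None,fx=5,fy=5,interpolation=cv2.INTER_CUBIC).clip(0,120)*2)
E
```

```text
[[511.1, 399.2, 71.0], [556.8, 288.8, 71.0], [431.8, 237.7, 71.0], [383.2, 346.3, 71.0]] [470.7 318.   71. ]
mat z nan 71.51554455819036
[468.8 314.5] 20.6 101.28378169721111 2470 [469.44918514 314.44924279]
[468.5 314.3] 32.0 85.66634411400591 3218 [468.5501093  314.47446465]
[[469.48378785 314.23550898 100.        ]] [[469.35053978 314.31383383  84.        ]]
```

View pics/w2c.png

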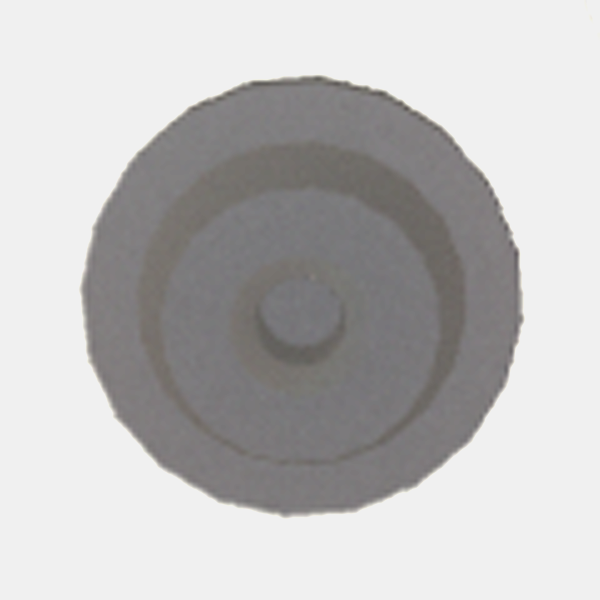

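The base is centred at about (469, 314.4), within about 3 mm of the mat's middle. Now to the tree.

Call:
arm_command([
  {"tx": 0, "ty": 0.12, "tz": 0, "twist": 0, "gripper": 0},
  {"tx": 0, "ty": 0.2, "tz": 0, "twist": 0, "gripper": 0},
  {"tx": 0, "ty": 0.2, "tz": 0, "twist": 0, "gripper": 0},
  {"tx": 0, "ty": 0.2, "tz": 0, "twist": 0, "gripper": 0},
  {"tx": 0, "ty": 0.2, "tz": 0, "twist": 0, "gripper": 0},
  {"tx": 0, "ty": 0.2, "tz": 0, "twist": 0, "gripper": 0},
  {"tx": 0, "ty": 0.2, "tz": 0, "twist": 0, "gripper": 0},
  {"tx": 0, "ty": 0.2, "tz": 0, "twist": 0, "gripper": 0},
])

```text
time_s: 7.43
position: [456.1, 5.0, 168.5]
eef_rot: [-3.132, -0.017, 0.009]
ft_force: [0.7, 0.4, -0.5]
width: 94.2
```

Call:
arm_command([
  {"tx": -0.01, "ty": 0.19, "tz": 0, "twist": 0.003, "gripper": 0},
  {"tx": -0.01, "ty": 0.15, "tz": 0, "twist": 0, "gripper": 0},
  {"tx": 0, "ty": 0.1, "tz": 0, "twist": 0, "gripper": 0},
  {"tx": 0, "ty": 0.03, "tz": 0, "twist": 0, "gripper": 0},
  {"tx": 0, "ty": 0, "tz": 0, "twist": 0, "gripper": 0},
  {"tx": 0, "ty": 0, "tz": 0, "twist": 0, "gripper": 0},
])

```text
time_s: 7.93
position: [448.8, -103.4, 162.9]
eef_rot: [-3.133, -0.011, -0.01]
ft_force: [0.8, 0.3, 0.2]
width: 94.1
```

```bash
python3 - <<'E'
from h import *
st,p,d=shot("w3")
P=cloud("wrist",d,st);P[d<=0]=np.nan
S=P.reshape(-1,3);S=S[np.isfinite(S).all(1)]
S=S[(abs(S[:,0]-449)<14)&(abs(S[:,1]+101)<14)]
T=S[S[:,2]>82]; print(len(T),T.mean(0),np.median(T,0),T[:,2].max())
for z in(60,70,80,86): 
    T=S[abs(S[:,2]-z)<4]; print(z,len(T),T.mean(0).round(1) if len(T) else 0)
im=cv2.imread("pics/w3.png")
u=project("wrist",[[449,-101,90],[449,-101,22]],st);print(u, project("wrist",st["position"],st))
c=u[0].astype(int)
cv2.imwrite("pics/w3c.png",cv2.resize(im[max(0,c[1]-60):c[1]+60,c[0]-80:c[0]+80],None,fx=5,fy=5,interpolation=cv2.INTER_CUBIC)); print(c)
E
```

```text
t 7.9333 [ 448.8 -103.4  162.9] [-3.1328 -0.0109 -0.0103] [ 0.003  0.013  0.002  0.004  0.001 -0.004 -0.005]
200 [ 450.90616411 -101.1768978    90.51310967] [ 451.15973457 -101.10267246   91.22549702] 93.48113921243376
60 111 [ 449.2 -102.1   58.3]
70 31 [ 453.9 -101.5   69.9]
80 30 [ 453.9 -101.2   80.2]
86 39 [ 453.  -101.    86.5]
[[316.92527353 250.49304575]
 [318.1383438  230.89238732]] [[319.66586189 286.9484831 ]]
[316 250]
```

View pics/w3c.png

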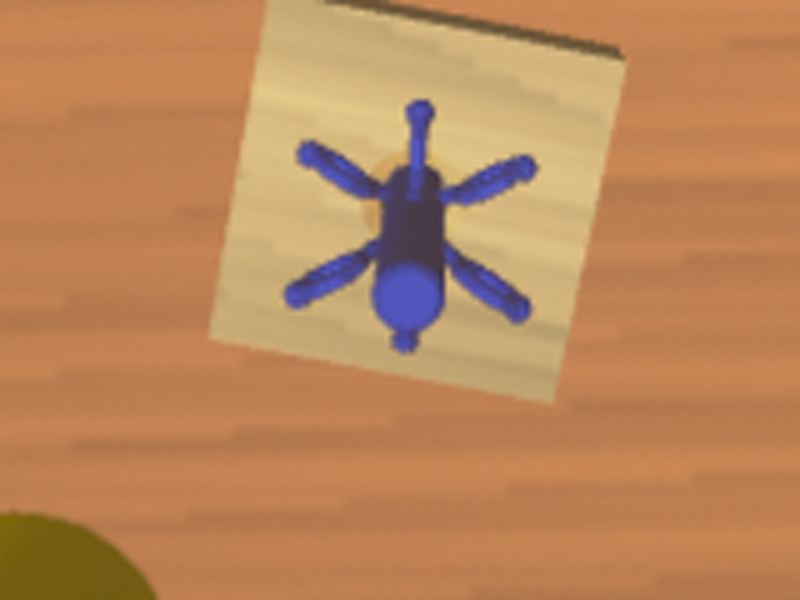

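The stem top is at (317.4,249.6), which gives (449.5,-101.2). The tree is upright. Descending.

Call:
arm_command([
  {"tx": 0.003, "ty": -0.01, "tz": 0.1, "twist": -0.004, "gripper": 0},
  {"tx": 0, "ty": 0, "tz": 0.12, "twist": 0, "gripper": 0},
  {"tx": 0, "ty": 0, "tz": 0.12, "twist": 0, "gripper": 0},
  {"tx": 0, "ty": 0, "tz": 0.07, "twist": 0, "gripper": 0},
  {"tx": 0, "ty": 0, "tz": 0.03, "twist": 0, "gripper": 0},
  {"tx": 0, "ty": 0, "tz": 0, "twist": 0, "gripper": 0},
])

```text
time_s: 8.48
position: [452.8, -91.5, 72.1]
eef_rot: [-3.131, -0.014, 0.011]
ft_force: [-0.5, 0.1, 0.8]
width: 93.8
```

Call:
arm_command([
  {"tx": -0.015, "ty": 0.04, "tz": 0, "twist": 0.004, "gripper": 0},
  {"tx": 0, "ty": 0, "tz": 0, "twist": 0, "gripper": 0},
  {"tx": 0, "ty": 0, "tz": 0, "twist": 0, "gripper": 0},
])

```text
time_s: 8.73
position: [450.6, -98.6, 73.5]
eef_rot: [-3.131, -0.015, 0.005]
ft_force: [-0.1, -0.2, 0.5]
width: 94.2
```

Call:
arm_command([
  {"tx": -0.006, "ty": 0.014, "tz": 0.03, "twist": 0.002, "gripper": 0},
  {"tx": 0, "ty": 0, "tz": 0.025, "twist": 0, "gripper": 0},
  {"tx": 0, "ty": 0, "tz": 0.005, "twist": 0, "gripper": 0},
  {"tx": 0, "ty": 0, "tz": 0, "twist": 0, "gripper": 0},
])

```text
time_s: 9.07
position: [450.6, -102.5, 62.2]
eef_rot: [-3.132, -0.019, -0.001]
ft_force: [-0.4, 0.6, -1.1]
width: 93.8
```

Call:
arm_command([
  {"tx": -0.004, "ty": -0.007, "tz": 0, "twist": 0, "gripper": 0.6},
  {"tx": 0, "ty": 0, "tz": 0, "twist": 0, "gripper": 0.7},
  {"tx": 0, "ty": 0, "tz": 0, "twist": 0, "gripper": 0.75},
  {"tx": 0, "ty": 0, "tz": 0, "twist": 0, "gripper": 0.75},
], newtons=6)

```text
time_s: 9.4
position: [449.8, -100.8, 62.3]
eef_rot: [-3.132, -0.019, -0.001]
ft_force: [-1.0, 0.8, 0.6]
width: 70.6
```

Call:
arm_command([
  {"tx": 0, "ty": 0, "tz": 0, "twist": 0, "gripper": 1},
  {"tx": 0, "ty": 0, "tz": 0, "twist": 0, "gripper": 1},
  {"tx": 0, "ty": 0, "tz": 0, "twist": 0, "gripper": 1},
  {"tx": 0, "ty": 0, "tz": 0, "twist": 0, "gripper": 1},
  {"tx": 0, "ty": 0, "tz": 0, "twist": 0, "gripper": 1},
  {"tx": 0, "ty": 0, "tz": 0, "twist": 0, "gripper": 1},
  {"tx": 0, "ty": 0, "tz": 0, "twist": 0, "gripper": 1},
  {"tx": 0, "ty": 0, "tz": 0, "twist": 0, "gripper": 1},
], newtons=6)

```text
time_s: 10.07
position: [450.0, -100.8, 62.5]
eef_rot: [-3.132, -0.019, -0.001]
ft_force: [-1.0, -0.4, 0.5]
width: 17.1
```

Call:
arm_command([
  {"tx": 0, "ty": 0, "tz": 0, "twist": 0, "gripper": 1},
  {"tx": 0, "ty": 0, "tz": 0, "twist": 0, "gripper": 1},
  {"tx": 0, "ty": 0, "tz": 0, "twist": 0, "gripper": 1},
  {"tx": 0, "ty": 0, "tz": 0, "twist": 0, "gripper": 1},
], newtons=8)

```text
time_s: 10.4
position: [450.0, -100.8, 62.5]
eef_rot: [-3.132, -0.019, -0.0]
ft_force: [-0.2, -0.2, -1.2]
width: 9.7
```

Call:
arm_command([
  {"tx": 0, "ty": 0, "tz": -0.02, "twist": 0, "gripper": 1},
  {"tx": 0, "ty": 0, "tz": -0.04, "twist": 0, "gripper": 1},
  {"tx": 0, "ty": 0, "tz": -0.06, "twist": 0, "gripper": 1},
  {"tx": 0, "ty": 0, "tz": -0.1, "twist": 0, "gripper": 1},
  {"tx": 0, "ty": 0, "tz": -0.12, "twist": 0, "gripper": 1},
  {"tx": 0, "ty": 0, "tz": -0.14, "twist": 0, "gripper": 1},
  {"tx": 0, "ty": 0, "tz": -0.14, "twist": 0, "gripper": 1},
  {"tx": 0, "ty": 0, "tz": -0.05, "twist": 0, "gripper": 1},
])

```text
time_s: 11.07
position: [445.3, -100.7, 203.9]
eef_rot: [-3.13, -0.015, 0.001]
ft_force: [0.3, -0.0, -0.6]
width: 9.5
```

```bash
python3 - <<'E'
from h import *
shot("w4"); shot("s4","scene")
im=cv2.imread("pics/s4.png"); cv2.imwrite("pics/s4c.png",cv2.resize(im[90:260,190:370],None,fx=3.5,fy=3.5,interpolation=cv2.INTER_CUBIC))
im=cv2.imread("pics/w4.png"); cv2.imwrite("pics/w4c.png",cv2.resize(im[190:340,240:400],None,fx=4,fy=4,interpolation=cv2.INTER_CUBIC))
E
```

```text
t 11.0667 [ 445.3 -100.7  203.9] [-3.1298e+00 -1.4600e-02  1.3000e-03] [ 0.029 -0.156 -0.002 -0.112 -0.077  0.263  0.071]
t 11.1167 [ 445.8 -100.9  204.6] [-3.1304e+00 -1.6100e-02  1.1000e-03] [-0.009  0.045  0.001  0.043  0.026 -0.087 -0.025]
```

View pics/s4c.png

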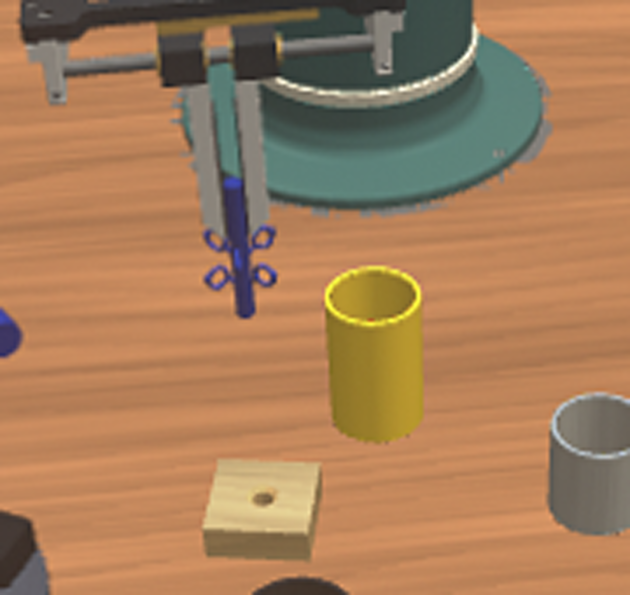

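View pics/w4c.png

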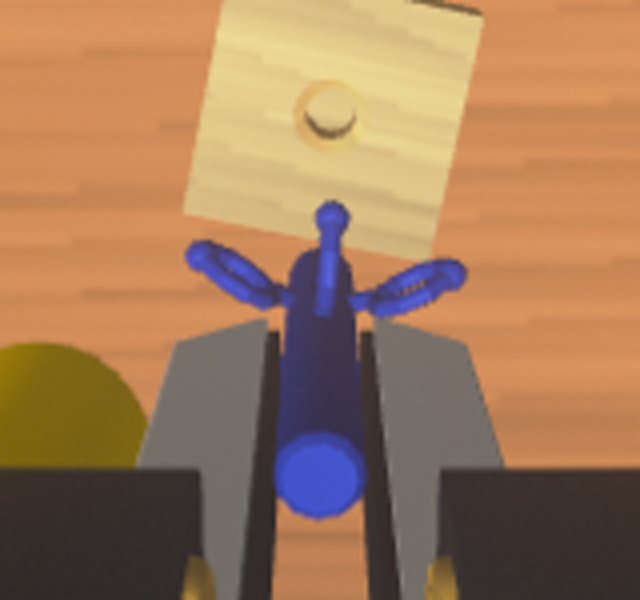

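The stem is gripped, and the wrist crop shows its top at about (320,309) and the foot's front edge at about (320,252). I'll check the tree's tilt.

```bash
python3 - <<'E'
from h import *; import pickle
st=pickle.load(open("pics/w4.pkl","rb"))
zt=st["position"][2]
print("top",onplane("wrist",[(320,308.8)],zt-56.5+84,st)-st["position"])
print("foot front edge",onplane("wrist",[(319.9,252.5)],zt-56.5,st)-st["position"])
d=np.load("pics/w4.npy");P=cloud("wrist",d,st)-st["position"];im=cv2.imread("pics/w4.png").astype(int)
m=(im[:,:,0]>im[:,:,2]+60)&(d>0); m[:190]=0;m[340:]=0
S=P[m];
print("top pts", S[S[:,2]>25].mean(0), (S[:,2]>25).sum())
for z in range(-55,25,10):
    T=S[(abs(S[:,2]-z)<5)&(abs(S[:,1])<6)]; print(z,len(T),(T.mean(0).round(1),T[:,0].max().round(1)) if len(T) else "")
E
```

```text
top [[-0.15956243 -0.44304088 27.5       ]]
foot front edge [[  3.20058621   0.49736075 -56.5       ]]
top pts [ 0.78421135 -0.15720719 28.99922292] 373
-55 0 
-45 0 
-35 2 (array([  2.8,  -3.8, -30.5]), np.float64(3.0))
-25 18 (array([  3.3,  -2.4, -28.2]), np.float64(4.3))
-15 4 (array([  5.5,   0.1, -14.6]), np.float64(5.7))
-5 113 (array([15.4, -0.8, -5.6]), np.float64(21.4))
5 0 
15 0
```

Call:
arm_command([
  {"tx": 0, "ty": -0.06, "tz": 0, "twist": 0, "gripper": 1},
  {"tx": 0.01, "ty": -0.12, "tz": 0, "twist": 0, "gripper": 1},
  {"tx": 0.01, "ty": -0.16, "tz": 0, "twist": 0, "gripper": 1},
  {"tx": 0.01, "ty": -0.16, "tz": 0, "twist": 0, "gripper": 1},
  {"tx": 0.01, "ty": -0.16, "tz": 0, "twist": 0, "gripper": 1},
  {"tx": 0.01, "ty": -0.16, "tz": 0, "twist": 0, "gripper": 1},
  {"tx": 0.01, "ty": -0.16, "tz": 0, "twist": 0, "gripper": 1},
  {"tx": 0.01, "ty": -0.16, "tz": 0, "twist": 0, "gripper": 1},
])

```text
time_s: 11.83
position: [456.6, 129.5, 201.8]
eef_rot: [-3.132, -0.01, -0.011]
ft_force: [0.5, -0.8, -1.2]
width: 9.5
```

Call:
arm_command([
  {"tx": 0.01, "ty": -0.16, "tz": 0, "twist": -0.004, "gripper": 1},
  {"tx": 0.01, "ty": -0.16, "tz": 0, "twist": 0, "gripper": 1},
  {"tx": 0.01, "ty": -0.16, "tz": 0, "twist": 0, "gripper": 1},
  {"tx": 0.01, "ty": -0.15, "tz": 0, "twist": 0, "gripper": 1},
  {"tx": 0.01, "ty": -0.12, "tz": 0, "twist": 0, "gripper": 1},
  {"tx": 0.005, "ty": -0.08, "tz": 0, "twist": 0, "gripper": 1},
  {"tx": 0, "ty": -0.03, "tz": 0, "twist": 0, "gripper": 1},
  {"tx": 0, "ty": 0, "tz": 0, "twist": 0, "gripper": 1},
])

```text
time_s: 12.5
position: [462.1, 315.9, 197.7]
eef_rot: [-3.132, -0.001, 0.005]
ft_force: [0.5, -0.2, -0.8]
width: 9.5
```

Call:
arm_command([
  {"tx": 0.035, "ty": 0.004, "tz": 0.05, "twist": 0.001, "gripper": 1},
  {"tx": 0, "ty": 0, "tz": 0.03, "twist": 0, "gripper": 1},
  {"tx": 0, "ty": 0, "tz": 0, "twist": 0, "gripper": 1},
  {"tx": 0, "ty": 0, "tz": 0, "twist": 0, "gripper": 1},
])

```text
time_s: 12.83
position: [470.0, 310.8, 178.4]
eef_rot: [-3.134, 0.001, 0.0]
ft_force: [0.4, -0.1, -0.4]
width: 9.6
```

```bash
python3 - <<'E'
from h import *
st,p,d=shot("w5")
im=cv2.imread("pics/w5.png"); cv2.imwrite("pics/w5c.png",cv2.resize(im[170:340,230:410],None,fx=4,fy=3.5,interpolation=cv2.INTER_CUBIC).clip(0,140)*1)
# depth: plug top + fit
P=cloud("wrist",d,st);P[d<=0]=np.nan
S=P.reshape(-1,3);S=S[np.isfinite(S).all(1)];S=S[(abs(S[:,0]-470)<34)&(abs(S[:,1]-314)<34)]
for lo,hi in((80,92),):
    T=S[(S[:,2]>lo)&(S[:,2]<hi)];c,r=cv2.minEnclosingCircle(T[:,:2].astype(np.float32));print(np.round(c,1),round(r,1),circ(T)[0],len(T))
E
```

```text
t 12.8333 [470.  310.8 178.4] [-3.1341e+00  1.1000e-03  0.0000e+00] [ 0.014  0.006  0.005  0.02   0.003 -0.011  0.004]
[468.5 314.7] 32.0 [469.66157484 314.48004013] 2529
```

View pics/w5c.png

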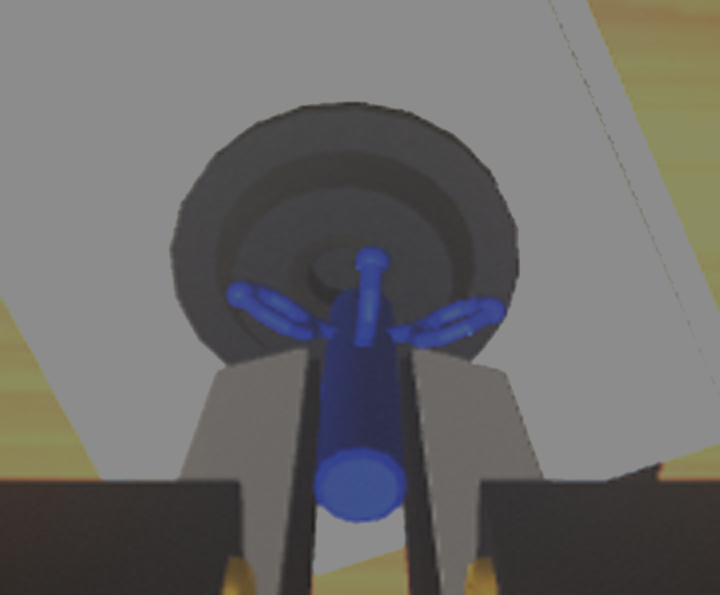

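```bash
python3 - <<'E'
from h import *; import pickle
st=pickle.load(open("pics/w5.pkl","rb"));z=st["position"][2]
print("foot",onplane("wrist",[(320,252.9)],z-56.5,st)-st["position"]-[5,0,0],"top",onplane("wrist",[(320,308.5)],z+27.5,st)-st["position"])
print("socket mouth approx from left/upper arc; predicted socket px",project("wrist",[[469.1,314.4,100]],st))
E
```

```text
foot [[ -2.96252342   0.17028713 -56.5       ]] top [[ 0.38518366 -0.33265403 27.5       ]]
socket mouth approx from left/upper arc; predicted socket px [[315.22016153 248.63312167]]
```

Call:
arm_command([
  {"tx": 0.008, "ty": -0.016, "tz": 0, "twist": 0, "gripper": 1},
  {"tx": 0, "ty": 0, "tz": 0, "twist": 0, "gripper": 1},
  {"tx": 0, "ty": 0, "tz": 0.02, "twist": 0, "gripper": 1},
  {"tx": 0, "ty": 0, "tz": 0.02, "twist": 0, "gripper": 1},
  {"tx": 0, "ty": 0, "tz": 0.02, "twist": 0, "gripper": 1},
  {"tx": 0, "ty": 0, "tz": 0, "twist": 0, "gripper": 1},
])

```text
time_s: 13.38
position: [472.4, 313.2, 166.2]
eef_rot: [-3.134, -0.001, -0.002]
ft_force: [0.1, -0.0, 0.0]
width: 9.8
```

Call:
arm_command([
  {"tx": -0.003, "ty": -0.006, "tz": 0, "twist": 0, "gripper": 1},
  {"tx": 0, "ty": 0, "tz": 0.02, "twist": 0, "gripper": 1},
  {"tx": 0, "ty": 0, "tz": 0.02, "twist": 0, "gripper": 1},
  {"tx": 0, "ty": 0, "tz": 0.0, "twist": 0, "gripper": 1},
])

```text
time_s: 13.72
position: [471.6, 314.7, 157.3]
eef_rot: [-3.134, -0.0, -0.002]
ft_force: [-0.6, -0.1, -1.0]
width: 9.6
```

```bash
python3 - <<'E'
from h import *
st,p,d=shot("w6");shot("s6","scene")
im=cv2.imread("pics/w6.png"); im2=cv2.imread("pics/s6.png")
a=cv2.resize(im[200:340,250:390],(400,400),interpolation=cv2.INTER_CUBIC); b=cv2.resize(im2[120:220,430:530],(400,400),interpolation=cv2.INTER_CUBIC)
cv2.imwrite("pics/w6c.png",np.hstack([a,b]))
E
```

```text
t 13.7167 [471.6 314.7 157.3] [-3.1341e+00 -4.0000e-04 -1.7000e-03] [ 0.    -0.005 -0.001 -0.004 -0.003  0.005  0.001]
t 13.7667 [471.6 314.7 157.6] [-3.134e+00 -5.000e-04 -1.700e-03] [ 0.001 -0.008 -0.003 -0.007 -0.004  0.009  0.004]
```

View pics/w6c.png

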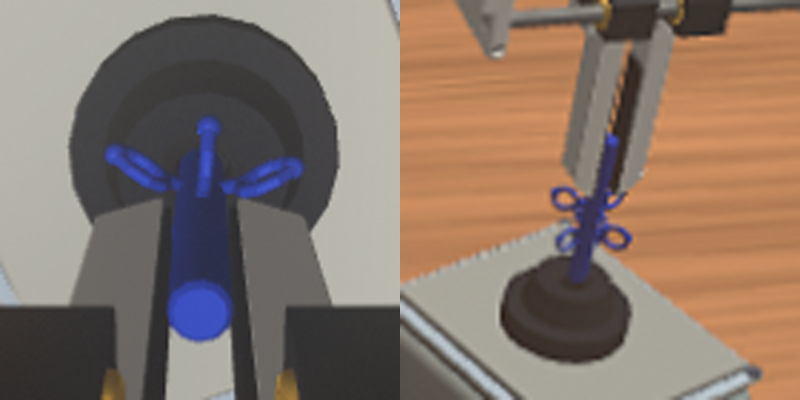

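Call:
arm_command([
  {"tx": 0, "ty": 0, "tz": 0.015, "twist": 0, "gripper": 1},
  {"tx": 0, "ty": 0, "tz": 0.015, "twist": 0, "gripper": 1},
  {"tx": 0, "ty": 0, "tz": 0, "twist": 0, "gripper": 1},
])

```text
time_s: 14.07
position: [472.0, 315.0, 151.8]
eef_rot: [-3.134, -0.001, -0.002]
ft_force: [-0.7, -0.1, -0.0]
width: 10.0
```

Call:
arm_command([
  {"tx": 0, "ty": 0, "tz": 0.015, "twist": 0, "gripper": 1},
  {"tx": 0, "ty": 0, "tz": 0.015, "twist": 0, "gripper": 1},
  {"tx": 0, "ty": 0, "tz": 0, "twist": 0, "gripper": 1},
])

```text
time_s: 14.32
position: [471.8, 314.9, 145.0]
eef_rot: [-3.134, -0.001, -0.002]
ft_force: [-1.1, -0.4, -0.9]
width: 9.7
```

Call:
arm_command([
  {"tx": 0, "ty": 0, "tz": 0.012, "twist": 0, "gripper": 1},
  {"tx": 0, "ty": 0, "tz": 0.008, "twist": 0, "gripper": 1},
  {"tx": 0, "ty": 0, "tz": 0, "twist": 0, "gripper": 1},
])

```text
time_s: 14.57
position: [471.8, 315.0, 140.4]
eef_rot: [-3.134, -0.001, -0.002]
ft_force: [-1.1, 0.1, 1.0]
width: 9.5
```

Call:
arm_command([
  {"tx": 0, "ty": 0, "tz": 0.008, "twist": 0, "gripper": 1},
  {"tx": 0, "ty": 0, "tz": 0, "twist": 0, "gripper": 1},
])

```text
time_s: 14.73
position: [472.4, 315.4, 139.5]
eef_rot: [-3.133, -0.002, -0.002]
ft_force: [0.1, 0.2, 0.8]
width: 10.0
```

Call:
arm_command([
  {"tx": 0, "ty": 0, "tz": 0.012, "twist": 0, "gripper": 1},
  {"tx": 0, "ty": 0, "tz": 0, "twist": 0, "gripper": 1},
])

```text
time_s: 14.9
position: [473.3, 315.8, 138.1]
eef_rot: [-3.132, -0.005, -0.002]
ft_force: [-0.2, -0.2, -0.7]
width: 9.7
```

```bash
python3 - <<'E'
from h import *
st,p,d=shot("w7");shot("s7","scene")
im=cv2.imread("pics/w7.png"); im2=cv2.imread("pics/s7.png")
a=cv2.resize(im[200:340,250:390],(400,400),interpolation=cv2.INTER_CUBIC); b=cv2.resize(im2[120:220,430:530],(400,400),interpolation=cv2.INTER_CUBIC)
cv2.imwrite("pics/w7c.png",np.hstack([a,b]))
E
```

```text
t 14.9 [473.3 315.8 138.1] [-3.1323e+00 -4.5000e-03 -2.1000e-03] [ 0.    -0.008 -0.003 -0.008 -0.003  0.004  0.001]
t 14.95 [473.3 315.9 138.1] [-3.1322e+00 -4.5000e-03 -1.9000e-03] [ 0.     0.002 -0.001  0.003 -0.002  0.001  0.002]
```

View pics/w7c.png

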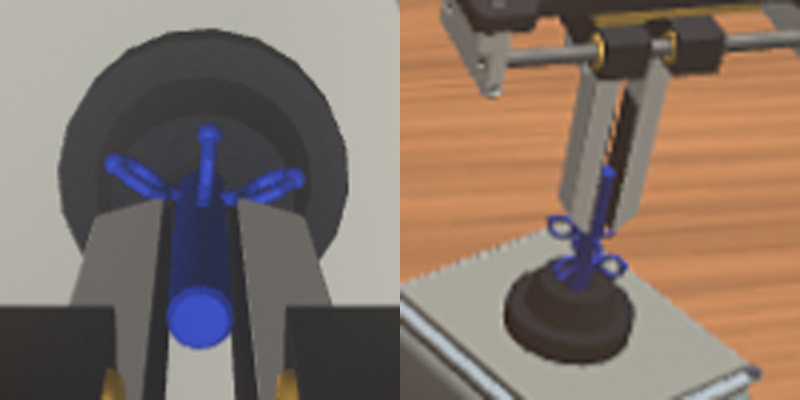

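```bash
python3 - <<'E'
from h import *; import pickle
for t in ("w4","w5","w6","w7"):
    st=pickle.load(open(f"pics/{t}.pkl","rb"));d=np.load(f"pics/{t}.npy");P=cloud("wrist",d,st);im=cv2.imread(f"pics/{t}.png").astype(int)
    m=(im[:,:,0]>im[:,:,2]+100)&(d>0);m[:295]=0;m[340:]=0;m[:,:300]=0;m[:,340:]=0
    S=P[m];S=S[S[:,2]>st["position"][2]+22];print(t,len(S),np.median(S,0)-st["position"],np.median(S[:,2]))
E
```

```text
w4 315 [ 0.49746027 -0.0305541  29.09057692] 233.0084493205358
w5 316 [ 1.00012191  0.08833455 29.01336289] 207.45377738909303
w6 316 [ 0.91157119  0.08398188 28.9830011 ] 186.2678957376056
w7 327 [8.64374691e-01 2.58564566e-03 3.16229814e+01] 169.68066047797836
```

```bash
python3 - <<'E'
from h import *; import pickle
for t in ("w2","w5","w6","w7"):
    st=pickle.load(open(f"pics/{t}.pkl","rb"));d=np.load(f"pics/{t}.npy");P=cloud("wrist",d,st);P[d<=0]=np.nan
    S=P.reshape(-1,3);S=S[np.isfinite(S).all(1)];S=S[(abs(S[:,0]-470)<36)&(abs(S[:,1]-314)<36)]
    T=S[(S[:,2]>80)&(S[:,2]<91)];h=cv2.convexHull(T[:,:2].astype(np.float32))[:,0];h=h[h[:,0]>468]
    print(t,circ(h),len(h))
E
```

```text
w2 (array([468.62029515, 314.49853161]), np.float64(31.596069434436746)) 29
w5 (array([468.68306666, 314.37922805]), np.float64(31.559839233666683)) 33
w6 (array([468.75495795, 314.46452188]), np.float64(31.56924528831229)) 31
w7 (array([470.18044581, 315.73945405]), np.float64(31.64250620775148)) 33
```

Call:
arm_command([
  {"tx": -0.01, "ty": 0, "tz": -0.003, "twist": 0, "gripper": 1},
  {"tx": -0.008, "ty": 0, "tz": -0.002, "twist": 0, "gripper": 1},
  {"tx": 0, "ty": 0, "tz": 0, "twist": 0, "gripper": 1},
  {"tx": 0, "ty": 0, "tz": 0, "twist": 0, "gripper": 1},
])

```text
time_s: 15.33
position: [469.0, 315.8, 138.8]
eef_rot: [-3.132, -0.004, -0.002]
ft_force: [1.2, -0.0, -0.0]
width: 9.6
```

```bash
cat >> h.py <<'E'
def chk(t):
    st,p,d=shot(t);P=cloud("wrist",d,st);P[d<=0]=np.nan;im=p[:,:,::-1].astype(int)
    S=P.reshape(-1,3);k=np.isfinite(S).all(1);S=S[k];S=S[(abs(S[:,0]-470)<36)&(abs(S[:,1]-314)<36)]
    T=S[(S[:,2]>80)&(S[:,2]<91)];h=cv2.convexHull(T[:,:2].astype(np.float32))[:,0];h=h[h[:,0]>468]
    print("flange",circ(h),len(h))
    m=(im[:,:,0]>im[:,:,2]+60)&(d>0); S=P[m];S=S[(S[:,2]>166)&(abs(S[:,0]-470)<25)&(abs(S[:,1]-315)<25)]
    if len(S): print("treetop",S.mean(0),len(S))
E
python3 -c "
from h import *
chk('w8')"
```

```text
t 15.3333 [469.  315.8 138.8] [-3.1323e+00 -3.9000e-03 -1.9000e-03] [ 0.001 -0.002 -0.003  0.005 -0.002 -0.002 -0.003]
flange (array([467.77185136, 315.85581265]), np.float64(31.675948824228218)) 35
treetop [470.02410964 315.58537846 170.3527946 ] 406
```

Call:
arm_command([
  {"tx": 0, "ty": 0, "tz": 0, "twist": 0, "gripper": 0.7},
  {"tx": 0, "ty": 0, "tz": 0, "twist": 0, "gripper": 0.6},
  {"tx": 0, "ty": 0, "tz": 0, "twist": 0, "gripper": 0.5},
  {"tx": 0, "ty": 0, "tz": 0, "twist": 0, "gripper": 0.5},
])

```text
time_s: 15.72
position: [469.0, 315.8, 138.8]
eef_rot: [-3.132, -0.004, -0.002]
ft_force: [0.5, 0.9, -0.1]
width: 32.9
```

```bash
python3 -c "
from h import *
chk('w9')
im=cv2.imread('pics/w9.png');cv2.imwrite('pics/w9c.png',cv2.resize(im[160:340,220:420],None,fx=3.5,fy=3.3))"
```

```text
t 15.7167 [469.  315.8 138.8] [-3.1323e+00 -3.8000e-03 -1.8000e-03] [ 0.     0.     0.    -0.     0.001 -0.     0.001]
flange (array([467.89007786, 315.88590444]), np.float64(31.598028906288587)) 26
treetop [468.20120268 316.22694571 169.41468204] 393
```

View pics/w9c.png

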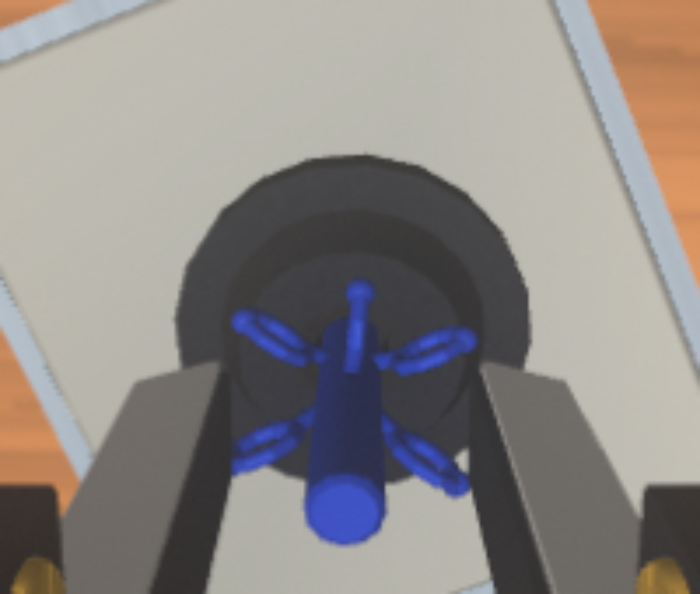

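The tree stands upright in the socket, with its top within about 1 mm of the base's axis. Next I rise and go for the tall flask.

Call:
arm_command([
  {"tx": 0, "ty": 0, "tz": -0.05, "twist": 0, "gripper": 0.4},
  {"tx": 0, "ty": 0, "tz": -0.1, "twist": 0, "gripper": 0.2},
  {"tx": 0, "ty": 0, "tz": -0.15, "twist": 0, "gripper": 0},
  {"tx": 0, "ty": 0, "tz": -0.15, "twist": 0, "gripper": 0},
  {"tx": 0.02, "ty": 0, "tz": -0.1, "twist": 0, "gripper": 0},
  {"tx": 0.05, "ty": 0.08, "tz": 0, "twist": 0, "gripper": 0},
  {"tx": 0.08, "ty": 0.15, "tz": 0, "twist": 0, "gripper": 0},
  {"tx": 0.09, "ty": 0.17, "tz": 0, "twist": 0, "gripper": 0},
])

```text
time_s: 16.43
position: [513.0, 240.8, 259.5]
eef_rot: [-3.128, -0.004, 0.012]
ft_force: [0.8, 0.3, -0.2]
width: 90.5
```

Call:
arm_command([
  {"tx": 0.085, "ty": 0.175, "tz": 0.03, "twist": 0.006, "gripper": 0},
  {"tx": 0.085, "ty": 0.175, "tz": 0.03, "twist": 0, "gripper": 0},
  {"tx": 0.085, "ty": 0.175, "tz": 0.03, "twist": 0, "gripper": 0},
  {"tx": 0.085, "ty": 0.175, "tz": 0.03, "twist": 0, "gripper": 0},
  {"tx": 0.085, "ty": 0.175, "tz": 0.03, "twist": 0, "gripper": 0},
  {"tx": 0.085, "ty": 0.175, "tz": 0.03, "twist": 0, "gripper": 0},
  {"tx": 0.085, "ty": 0.15, "tz": 0, "twist": 0, "gripper": 0},
  {"tx": 0.04, "ty": 0.08, "tz": 0, "twist": 0, "gripper": 0},
])

```text
time_s: 17.1
position: [646.8, -30.0, 227.9]
eef_rot: [-3.128, -0.012, 0.0]
ft_force: [-0.3, 0.1, 0.7]
width: 94.2
```

Call:
arm_command([
  {"tx": 0.02, "ty": 0.11, "tz": 0.05, "twist": 0, "gripper": 0},
  {"tx": 0.03, "ty": 0.11, "tz": 0.05, "twist": 0, "gripper": 0},
  {"tx": 0, "ty": 0.02, "tz": 0.03, "twist": 0, "gripper": 0},
  {"tx": 0, "ty": 0, "tz": 0, "twist": 0, "gripper": 0},
  {"tx": 0, "ty": 0, "tz": 0, "twist": 0, "gripper": 0},
])

```text
time_s: 17.52
position: [659.0, -85.9, 203.2]
eef_rot: [-3.127, -0.014, -0.007]
ft_force: [0.4, 0.7, -0.8]
width: 94.1
```

```bash
python3 - <<'E'
from h import *
st,p,d=shot("w10");P=cloud("wrist",d,st);P[d<=0]=np.nan
S=P.reshape(-1,3);S=S[np.isfinite(S).all(1)];S=S[(abs(S[:,0]-671)<34)&(abs(S[:,1]+83)<34)&(abs(S[:,2]-90)<5)]
c,r=cv2.minEnclosingCircle(S[:,:2].astype(np.float32));print(c,r,circ(S),np.median(S[:,2]),len(S))
E
```

```text
t 17.5167 [659.  -85.9 203.2] [-3.1274 -0.0136 -0.0069] [ 0.002 -0.001 -0.004  0.004 -0.008  0.002  0.   ]
(672.10546875, -83.39469146728516) 28.729169845581055 (array([672.6429716 , -83.36134689]), np.float64(26.785769390013066)) 91.35334066077507 1042
```

View pics/w10.png

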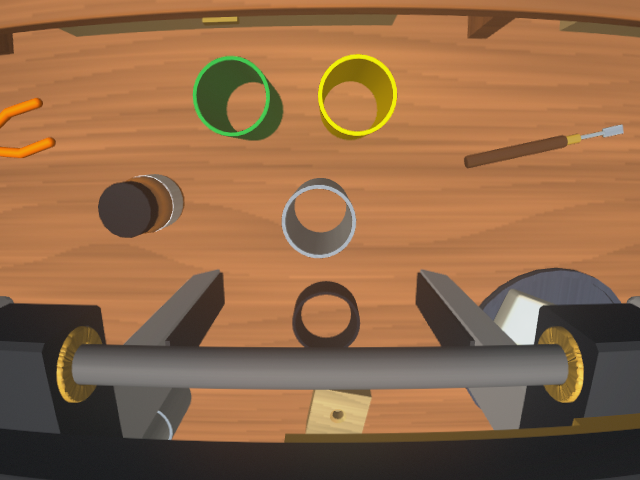

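The tall flask's rim is at (319,221), giving (672.1,-83.4). Only the green and yellow tubes are behind it, at (232,96) and (357,94), and the jar is at (130,208). Lowering over it.

Call:
arm_command([
  {"tx": 0.055, "ty": -0.006, "tz": 0, "twist": -0.003, "gripper": 0},
  {"tx": 0, "ty": 0, "tz": 0.08, "twist": 0, "gripper": 0},
  {"tx": 0, "ty": 0, "tz": 0.12, "twist": 0, "gripper": 0},
  {"tx": 0, "ty": 0, "tz": 0.12, "twist": 0, "gripper": 0},
  {"tx": 0, "ty": 0, "tz": 0.1, "twist": 0, "gripper": 0},
  {"tx": 0, "ty": 0, "tz": 0.05, "twist": 0, "gripper": 0},
  {"tx": 0, "ty": 0, "tz": 0, "twist": 0, "gripper": 0},
  {"tx": 0, "ty": 0, "tz": 0, "twist": 0, "gripper": 0},
])

```text
time_s: 18.23
position: [674.6, -71.6, 115.3]
eef_rot: [-3.125, -0.024, 0.011]
ft_force: [0.1, 0.2, 0.7]
width: 94.4
```

Call:
arm_command([
  {"tx": -0.012, "ty": 0.055, "tz": 0, "twist": 0.005, "gripper": 0},
  {"tx": 0, "ty": 0, "tz": 0, "twist": 0, "gripper": 0},
  {"tx": 0, "ty": 0, "tz": 0, "twist": 0, "gripper": 0},
])

```text
time_s: 18.48
position: [673.5, -82.9, 118.8]
eef_rot: [-3.125, -0.027, 0.001]
ft_force: [0.7, -0.4, 0.3]
width: 94.0
```

Call:
arm_command([
  {"tx": -0.005, "ty": 0.003, "tz": 0.06, "twist": 0, "gripper": 0},
  {"tx": -0.003, "ty": 0.002, "tz": 0.08, "twist": 0, "gripper": 0},
  {"tx": -0.003, "ty": 0.002, "tz": 0.08, "twist": 0, "gripper": 0},
  {"tx": 0, "ty": 0, "tz": 0.05, "twist": 0, "gripper": 0},
  {"tx": 0, "ty": 0, "tz": 0.03, "twist": 0, "gripper": 0},
  {"tx": 0, "ty": 0, "tz": 0, "twist": 0, "gripper": 0},
])

```text
time_s: 18.98
position: [674.5, -85.2, 57.8]
eef_rot: [-3.127, -0.033, -0.001]
ft_force: [0.9, 0.5, -0.6]
width: 93.8
```

Call:
arm_command([
  {"tx": -0.012, "ty": -0.008, "tz": 0.03, "twist": 0, "gripper": 0},
  {"tx": 0, "ty": 0, "tz": 0, "twist": 0, "gripper": 0},
  {"tx": 0, "ty": 0, "tz": 0, "twist": 0, "gripper": 0.4},
  {"tx": 0, "ty": 0, "tz": 0, "twist": 0, "gripper": 1},
  {"tx": 0, "ty": 0, "tz": 0, "twist": 0, "gripper": 1},
  {"tx": 0, "ty": 0, "tz": 0, "twist": 0, "gripper": 1},
  {"tx": 0, "ty": 0, "tz": 0, "twist": 0, "gripper": 1},
  {"tx": 0, "ty": 0, "tz": 0, "twist": 0, "gripper": 1},
], newtons=25)

```text
time_s: 19.65
position: [673.5, -83.1, 53.7]
eef_rot: [-3.127, -0.036, -0.001]
ft_force: [0.2, -0.6, -0.3]
width: 57.3
```

Call:
arm_command([
  {"tx": 0, "ty": 0, "tz": 0, "twist": 0, "gripper": 1},
  {"tx": 0, "ty": 0, "tz": -0.03, "twist": 0, "gripper": 1},
  {"tx": 0, "ty": 0, "tz": -0.06, "twist": 0, "gripper": 1},
  {"tx": 0, "ty": 0, "tz": -0.1, "twist": 0, "gripper": 1},
  {"tx": 0, "ty": 0, "tz": -0.13, "twist": 0, "gripper": 1},
  {"tx": 0, "ty": 0, "tz": -0.15, "twist": 0, "gripper": 1},
  {"tx": 0, "ty": 0, "tz": -0.15, "twist": 0, "gripper": 1},
  {"tx": 0, "ty": 0, "tz": -0.15, "twist": 0, "gripper": 1},
], newtons=35)

```text
time_s: 20.32
position: [663.1, -84.8, 210.2]
eef_rot: [-3.125, -0.023, 0.001]
ft_force: [0.8, -0.4, -4.5]
width: 56.2
```

Call:
arm_command([
  {"tx": -0.02, "ty": -0.04, "tz": -0.12, "twist": 0, "gripper": 1},
  {"tx": -0.05, "ty": -0.1, "tz": -0.06, "twist": 0, "gripper": 1},
  {"tx": -0.075, "ty": -0.15, "tz": -0.02, "twist": 0, "gripper": 1},
  {"tx": -0.08, "ty": -0.16, "tz": 0, "twist": 0, "gripper": 1},
  {"tx": -0.08, "ty": -0.16, "tz": 0, "twist": 0, "gripper": 1},
  {"tx": -0.08, "ty": -0.16, "tz": 0, "twist": 0, "gripper": 1},
  {"tx": -0.08, "ty": -0.16, "tz": 0, "twist": 0, "gripper": 1},
  {"tx": -0.08, "ty": -0.16, "tz": 0, "twist": 0, "gripper": 1},
])

```text
time_s: 20.98
position: [552.0, 132.6, 267.6]
eef_rot: [-3.13, -0.038, -0.012]
ft_force: [0.8, 0.2, -3.7]
width: 55.6
```

Call:
arm_command([
  {"tx": -0.075, "ty": -0.155, "tz": 0, "twist": -0.004, "gripper": 1},
  {"tx": -0.075, "ty": -0.155, "tz": 0, "twist": 0, "gripper": 1},
  {"tx": -0.075, "ty": -0.155, "tz": 0, "twist": 0, "gripper": 1},
  {"tx": -0.075, "ty": -0.155, "tz": 0, "twist": 0, "gripper": 1},
  {"tx": -0.06, "ty": -0.12, "tz": 0, "twist": 0, "gripper": 1},
  {"tx": -0.02, "ty": -0.06, "tz": 0, "twist": 0, "gripper": 1},
  {"tx": 0, "ty": 0, "tz": 0, "twist": 0, "gripper": 1},
  {"tx": 0, "ty": 0, "tz": 0, "twist": 0, "gripper": 1},
])

```text
time_s: 21.65
position: [463.7, 307.8, 274.8]
eef_rot: [-3.13, -0.044, 0.01]
ft_force: [-0.3, 0.8, -4.1]
width: 55.5
```

```bash
python3 - <<'E'
from h import *
shot("w11");shot("s11","scene");shot("t11","top")
a=cv2.resize(cv2.imread("pics/w11.png"),(400,300));b=cv2.imread("pics/s11.png")[60:240,390:570];c=cv2.imread("pics/t11.png")[200:350,70:220]
b=cv2.resize(b,(400,400));c=cv2.resize(c,(400,400))
cv2.imwrite("pics/m11.png",np.hstack([b,c]))
E
```

```text
t 21.65 [463.7 307.8 274.8] [-3.1296 -0.0444  0.0096] [-0.02  -0.013 -0.011 -0.006 -0.005  0.011 -0.009]
t 21.7 [463.9 307.7 274.9] [-3.1295 -0.0445  0.0093] [ 0.02   0.004  0.014  0.003  0.002 -0.009  0.004]
t 21.75 [464.4 306.9 274.6] [-3.1297 -0.0445  0.0078] [ 0.013  0.006  0.014  0.001  0.002 -0.005 -0.001]
```

View pics/m11.png

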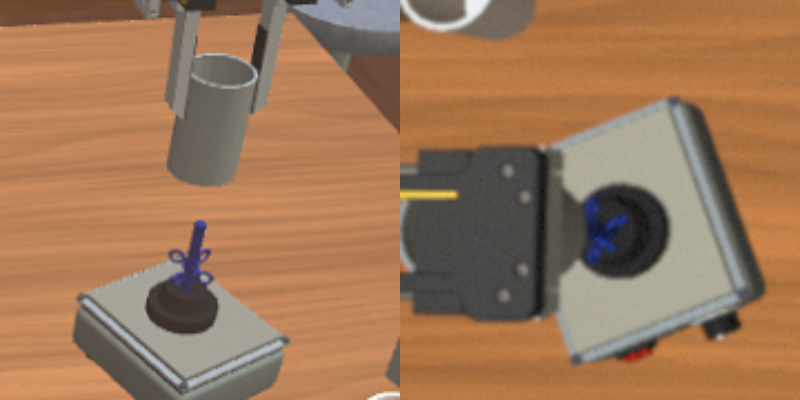

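View pics/w11.png

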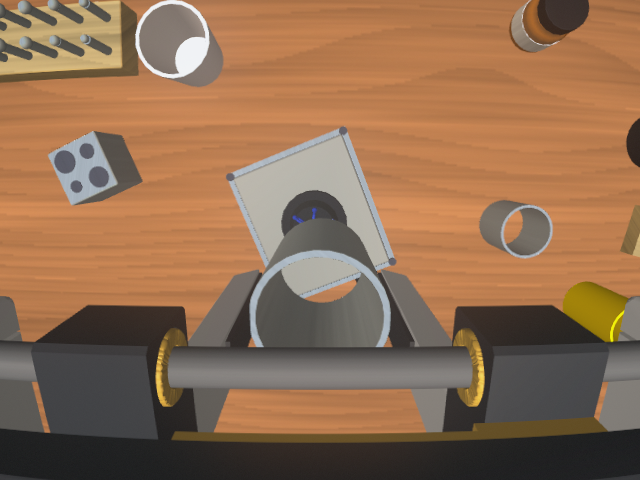

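The flask is held above and slightly -x of the tree, and the tree still stands upright. I'll measure the flask's axis relative to the TCP, and the base and tree positions.

```bash
cat >> h.py <<'E'
import pickle
from scipy.optimize import least_squares
def cylfit(S,r,p0):
    # axis: point (x0,y0) at z=z0, slopes a,b ; radius fixed
    z0=p0[2]
    def f(q):
        ax=np.array([q[2],q[3],1]);ax/=np.linalg.norm(ax)
        D=S-np.array([q[0],q[1],z0]); return np.linalg.norm(D-np.outer(D@ax,ax),axis=1)-r
    s=least_squares(f,[p0[0],p0[1],0,0],loss="soft_l1",f_scale=1.0); return s.x,np.sqrt(np.mean(s.fun**2))
E
python3 - <<'E'
from h import *
for t,n in (("w11","wrist"),("s11","scene")):
    st=pickle.load(open(f"pics/{t}.pkl","rb"));d=np.load(f"pics/{t}.npy");P=cloud(n,d,st);P[d<=0]=np.nan;tcp=st["position"]
    S=P.reshape(-1,3);S=S[np.isfinite(S).all(1)]
    R=S[(np.hypot(S[:,0]-tcp[0],S[:,1]-tcp[1])<33)&(abs(S[:,2]-tcp[2]-36.3)<4)&(abs(S[:,1]-tcp[1])<27)]
    if len(R)>20:print(t,"rim",circ(R)[0]-tcp[:2],circ(R)[1],np.median(R[:,2])-tcp[2],len(R))
    C=S[(np.hypot(S[:,0]-tcp[0],S[:,1]-tcp[1])<34)&(S[:,2]>tcp[2]-50)&(S[:,2]<tcp[2]+30)&(abs(S[:,1]-tcp[1])<22)&(S[:,0]>tcp[0]+12)]
    rad=np.hypot(C[:,0]-tcp[0]+1,C[:,1]-tcp[1]); C=C[rad>26.8]
    q,e=cylfit(C,28.5,[tcp[0],tcp[1],tcp[2]]); print(t,"cyl at TCPz off",(q[:2]-tcp[:2]).round(2),"slopes",q[2:].round(4),"rms",e,len(C),"bottom off",(q[:2]-tcp[:2]-53.7*q[2:]).round(2), "top",(q[:2]-tcp[:2]+36*q[2:]).round(2))
    B=S[(abs(S[:,0]-470)<36)&(abs(S[:,1]-314)<36)&(S[:,2]>80)&(S[:,2]<91)]
    if len(B)>20:
        h=cv2.convexHull(B[:,:2].astype(np.float32))[:,0];h=h[h[:,0]>475]; print(t,"flange",circ(h),len(h))
E
```

```text
w11 rim [-0.41905096 -0.1810737 ] 26.36018830546199 37.655003397793166 2385
w11 cyl at TCPz off [-1.4  -0.17] slopes [-0.0078  0.0007] rms 0.10765910923398377 2152 bottom off [-0.98 -0.21] top [-1.68 -0.15]
w11 flange (array([467.62654221, 315.93250025]), np.float64(31.62666975607063)) 28
s11 rim [-1.10679947 -1.48947072] 27.181853710417585 34.738652496634074 154
s11 cyl at TCPz off [-1.7 -0.6] slopes [ 0.0012 -0.0006] rms 0.9914702995029392 530 bottom off [-1.77 -0.57] top [-1.66 -0.62]
s11 flange (array([470.83817798, 313.93109729]), np.float64(29.955299654758157)) 12
```

Call:
arm_command([
  {"tx": 0.021, "ty": -0.045, "tz": 0, "twist": 0.003, "gripper": 1},
  {"tx": 0, "ty": 0, "tz": 0, "twist": 0, "gripper": 1},
  {"tx": 0, "ty": 0, "tz": 0, "twist": 0, "gripper": 1},
])

```text
time_s: 22.05
position: [471.1, 313.3, 274.8]
eef_rot: [-3.131, -0.044, -0.005]
ft_force: [-0.6, -0.1, -3.0]
width: 55.5
```

Call:
arm_command([
  {"tx": -0.002, "ty": 0, "tz": 0.05, "twist": 0, "gripper": 1},
  {"tx": -0.002, "ty": 0, "tz": 0.06, "twist": 0, "gripper": 1},
  {"tx": -0.002, "ty": 0, "tz": 0.05, "twist": 0, "gripper": 1},
  {"tx": 0, "ty": 0, "tz": 0.02, "twist": 0, "gripper": 1},
  {"tx": 0, "ty": 0, "tz": 0, "twist": 0, "gripper": 1},
  {"tx": 0, "ty": 0, "tz": 0, "twist": 0, "gripper": 1},
])

```text
time_s: 22.55
position: [471.6, 311.9, 233.0]
eef_rot: [-3.132, -0.042, -0.006]
ft_force: [1.2, -0.4, -3.1]
width: 55.8
```

Call:
arm_command([
  {"tx": -0.013, "ty": -0.02, "tz": 0, "twist": -0.001, "gripper": 1},
  {"tx": 0, "ty": 0, "tz": 0, "twist": 0, "gripper": 1},
  {"tx": 0, "ty": 0, "tz": 0, "twist": 0, "gripper": 1},
])

```text
time_s: 22.8
position: [468.8, 316.6, 233.3]
eef_rot: [-3.132, -0.042, -0.004]
ft_force: [-0.4, -0.8, -4.7]
width: 55.6
```

```bash
cat >> h.py <<'E'
def fl(t):
    st,p,d=shot(t);P=cloud("wrist",d,st);P[d<=0]=np.nan;tcp=st["position"];im=p[:,:,::-1].astype(int)
    S=P.reshape(-1,3);S=S[np.isfinite(S).all(1)]
    C=S[(np.hypot(S[:,0]-tcp[0],S[:,1]-tcp[1])<34)&(S[:,2]>tcp[2]-50)&(S[:,2]<tcp[2]+30)&(abs(S[:,1]-tcp[1])<22)&(S[:,0]>tcp[0]+12)]
    rad=np.hypot(C[:,0]-tcp[0]+1,C[:,1]-tcp[1]); C=C[rad>26.8]
    q,e=cylfit(C,28.5,[tcp[0],tcp[1],tcp[2]]); b=q[:2]-53.7*q[2:]
    print("flask slopes",q[2:].round(4),"rms",round(e,2),"bottom",b.round(2),"off",(b-tcp[:2]).round(2))
    B=S[(abs(S[:,0]-470)<36)&(abs(S[:,1]-314)<36)&(S[:,2]>80)&(S[:,2]<91)]
    if len(B)>20:
        h=cv2.convexHull(B[:,:2].astype(np.float32))[:,0];h=h[h[:,0]>472]; c=circ(h);print("flange",c,len(h),"need dx,dy of flask",(c[0]-b).round(2))
    m=(im[:,:,0]>im[:,:,2]+60)&(d>0); S=P[m];S=S[(S[:,2]>166)&(abs(S[:,0]-470)<30)&(abs(S[:,1]-315)<30)]
    if len(S)>5: print("treetop",S.mean(0),len(S))
E
python3 -c "
from h import *
fl('w12')"
```

```text
t 22.8 [468.8 316.6 233.3] [-3.1319 -0.0422 -0.0042] [-0.01  -0.005 -0.008 -0.005 -0.005 -0.001 -0.006]
flask slopes [-0.0059  0.0027] rms 0.1 bottom [467.74 316.26] off [-1.1  -0.31]
flange (array([467.909542  , 315.87879547]), np.float64(31.53752799534923)) 27 need dx,dy of flask [ 0.17 -0.39]
treetop [467.16032319 316.40853787 174.47423646] 123
```

View pics/w12.png

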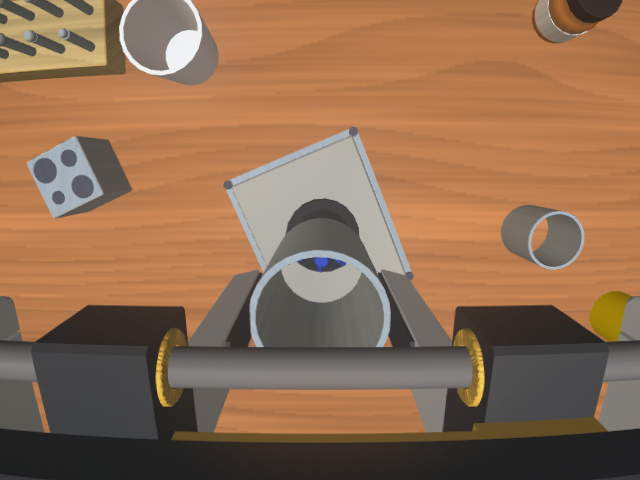

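The flask is aligned to within 0.4 mm, with the tree top visible through the bore at (321,261). Lowering in small steps.

Call:
arm_command([
  {"tx": -0.001, "ty": 0.002, "tz": 0.025, "twist": 0, "gripper": 1},
  {"tx": -0.001, "ty": 0, "tz": 0.03, "twist": 0, "gripper": 1},
  {"tx": -0.001, "ty": 0, "tz": 0.025, "twist": 0, "gripper": 1},
  {"tx": 0, "ty": 0, "tz": 0, "twist": 0, "gripper": 1},
  {"tx": 0, "ty": 0, "tz": 0, "twist": 0, "gripper": 1},
])

```text
time_s: 23.27
position: [469.0, 316.5, 216.0]
eef_rot: [-3.131, -0.043, -0.004]
ft_force: [0.1, -0.3, -3.3]
width: 55.8
```

Call:
arm_command([
  {"tx": -0.002, "ty": 0.002, "tz": 0.025, "twist": 0, "gripper": 1},
  {"tx": -0.001, "ty": 0, "tz": 0.03, "twist": 0, "gripper": 1},
  {"tx": -0.001, "ty": 0, "tz": 0.025, "twist": 0, "gripper": 1},
  {"tx": 0, "ty": 0, "tz": 0, "twist": 0, "gripper": 1},
  {"tx": 0, "ty": 0, "tz": 0, "twist": 0, "gripper": 1},
])

```text
time_s: 23.68
position: [468.9, 316.1, 198.0]
eef_rot: [-3.132, -0.043, -0.004]
ft_force: [0.0, 0.7, -3.6]
width: 55.6
```

```bash
python3 -c "
from h import *
fl('w13')
im=cv2.imread('pics/w13.png');cv2.imwrite('pics/w13c.png',cv2.resize(im[180:350,230:410],None,fx=4,fy=3.5))"
```

```text
t 23.6833 [468.9 316.1 198. ] [-3.1317 -0.0427 -0.0043] [-0.     0.011  0.001  0.011  0.005 -0.007 -0.003]
flask slopes [-0.0063  0.0026] rms 0.11 bottom [467.81 315.77] off [-1.07 -0.3 ]
flange (array([467.80422254, 315.83710746]), np.float64(31.59964197216991)) 28 need dx,dy of flask [-0.    0.07]
treetop [467.05559349 316.32161942 169.43061701] 221
```

View pics/w13c.png

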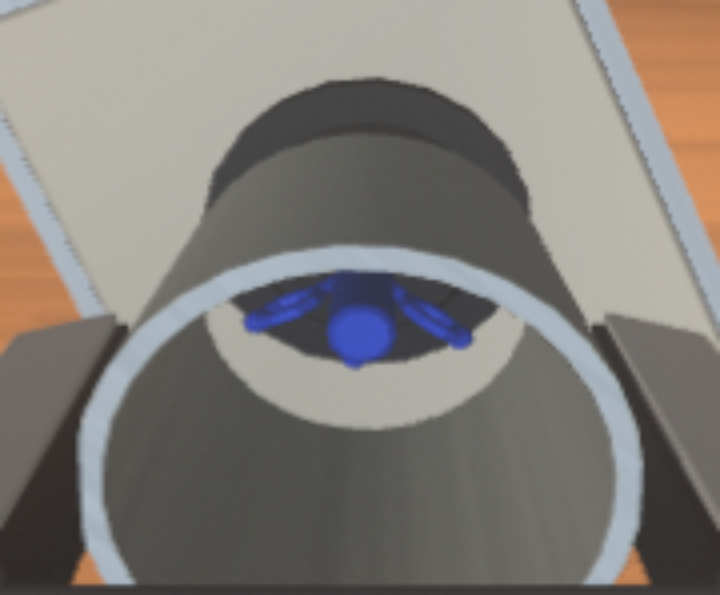

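Call:
arm_command([
  {"tx": -0.002, "ty": 0.001, "tz": 0.025, "twist": 0, "gripper": 1},
  {"tx": -0.001, "ty": 0, "tz": 0.03, "twist": 0, "gripper": 1},
  {"tx": -0.001, "ty": 0, "tz": 0.025, "twist": 0, "gripper": 1},
  {"tx": 0, "ty": 0, "tz": 0, "twist": 0, "gripper": 1},
  {"tx": 0, "ty": 0, "tz": 0, "twist": 0, "gripper": 1},
])

```text
time_s: 24.15
position: [468.9, 316.1, 180.4]
eef_rot: [-3.131, -0.043, -0.004]
ft_force: [0.6, 0.3, -3.0]
width: 56.0
```

Call:
arm_command([
  {"tx": -0.002, "ty": 0.001, "tz": 0.025, "twist": 0, "gripper": 1},
  {"tx": -0.001, "ty": 0, "tz": 0.03, "twist": 0, "gripper": 1},
  {"tx": -0.001, "ty": 0, "tz": 0.025, "twist": 0, "gripper": 1},
  {"tx": 0, "ty": 0, "tz": 0, "twist": 0, "gripper": 1},
  {"tx": 0, "ty": 0, "tz": 0, "twist": 0, "gripper": 1},
])

```text
time_s: 24.57
position: [468.7, 316.1, 162.6]
eef_rot: [-3.132, -0.043, -0.004]
ft_force: [-0.4, 0.1, -2.5]
width: 55.8
```

```bash
python3 -c "
from h import *
fl('w14')
im=cv2.imread('pics/w14.png');cv2.imwrite('pics/w14c.png',cv2.resize(im[180:350,230:410],None,fx=4,fy=3.5))"
```

```text
t 24.5667 [468.7 316.1 162.6] [-3.1315 -0.0429 -0.0043] [-0.004  0.01   0.002  0.008  0.005 -0.009 -0.004]
flask slopes [-0.0067  0.0024] rms 0.11 bottom [467.64 315.76] off [-1.06 -0.3 ]
flange (array([467.79593457, 315.96034095]), np.float64(31.56746131492982)) 31 need dx,dy of flask [0.16 0.2 ]
treetop [467.07632565 316.33296669 169.41329411] 311
```

View pics/w14c.png

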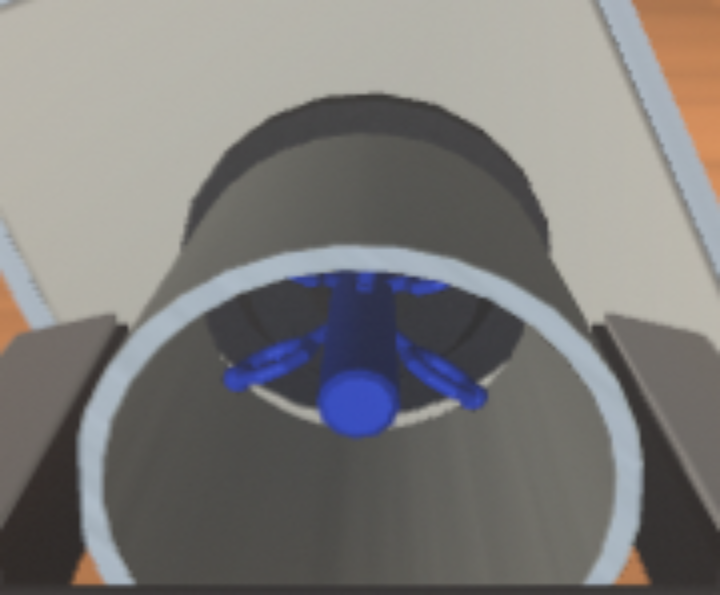

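Perfectly clear of the hoops. Continuing down over the plug.

Call:
arm_command([
  {"tx": 0, "ty": 0, "tz": 0.025, "twist": 0, "gripper": 1},
  {"tx": -0.001, "ty": 0, "tz": 0.025, "twist": 0, "gripper": 1},
  {"tx": 0, "ty": 0, "tz": 0.01, "twist": 0, "gripper": 1},
  {"tx": 0, "ty": 0, "tz": 0, "twist": 0, "gripper": 1},
])

```text
time_s: 24.95
position: [469.3, 316.2, 149.7]
eef_rot: [-3.131, -0.043, -0.004]
ft_force: [-0.4, 0.9, -3.5]
width: 55.8
```

Call:
arm_command([
  {"tx": -0.002, "ty": 0, "tz": 0.015, "twist": 0, "gripper": 1},
  {"tx": -0.001, "ty": 0, "tz": 0.015, "twist": 0, "gripper": 1},
  {"tx": 0, "ty": 0, "tz": 0, "twist": 0, "gripper": 1},
])

```text
time_s: 25.2
position: [468.9, 316.3, 143.0]
eef_rot: [-3.131, -0.043, -0.005]
ft_force: [-0.1, -0.6, -4.5]
width: 55.9
```

```bash
python3 -c "
from h import *
fl('w15')"
```

```text
t 25.2 [468.9 316.3 143. ] [-3.1312 -0.0435 -0.0045] [ 0.001 -0.005  0.    -0.004 -0.003  0.004  0.001]
flask slopes [-0.0074  0.0023] rms 0.11 bottom [467.88 316.01] off [-1.03 -0.29]
flange (array([467.69993028, 315.87805431]), np.float64(31.670106620245864)) 31 need dx,dy of flask [-0.18 -0.14]
treetop [467.23887178 316.29091579 169.40005854] 390
```

Call:
arm_command([
  {"tx": -0.001, "ty": 0, "tz": 0.012, "twist": 0, "gripper": 1},
  {"tx": 0, "ty": 0, "tz": 0.01, "twist": 0, "gripper": 1},
  {"tx": 0, "ty": 0, "tz": 0, "twist": 0, "gripper": 1},
])

```text
time_s: 25.5
position: [469.1, 316.5, 138.7]
eef_rot: [-3.131, -0.044, -0.004]
ft_force: [0.2, 0.1, -4.0]
width: 55.6
```

Call:
arm_command([
  {"tx": 0, "ty": 0, "tz": 0.008, "twist": 0, "gripper": 1},
  {"tx": 0, "ty": 0, "tz": 0.005, "twist": 0, "gripper": 1},
  {"tx": 0, "ty": 0, "tz": 0, "twist": 0, "gripper": 1},
])

```text
time_s: 25.75
position: [470.2, 316.8, 138.0]
eef_rot: [-3.131, -0.047, -0.005]
ft_force: [0.4, 0.0, -3.7]
width: 55.8
```

Call:
arm_command([
  {"tx": -0.002, "ty": 0, "tz": 0.008, "twist": 0, "gripper": 1},
])

```text
time_s: 25.83
position: [470.9, 316.9, 137.5]
eef_rot: [-3.131, -0.049, -0.005]
ft_force: [-1.4, -8.9, 30.7]
width: 55.9
```

Contact at 31 N, so the flask is down. Releasing.

Call:
arm_command([
  {"tx": 0, "ty": 0, "tz": 0, "twist": 0, "gripper": 0.5},
  {"tx": 0, "ty": 0, "tz": 0, "twist": 0, "gripper": 0.3},
  {"tx": 0, "ty": 0, "tz": 0, "twist": 0, "gripper": 0},
  {"tx": 0, "ty": 0, "tz": 0, "twist": 0, "gripper": 0},
])

```text
time_s: 26.17
position: [471.7, 317.4, 138.3]
eef_rot: [-3.13, -0.051, -0.006]
ft_force: [0.1, -0.6, -0.7]
width: 72.6
```

```bash
python3 -c "
from h import *
fl('w16'); shot('s16','scene')
im=cv2.imread('pics/w16.png');b=cv2.imread('pics/s16.png')[100:240,400:540];cv2.imwrite('pics/w16c.png',np.hstack([cv2.resize(im[160:350,220:420],(400,400)),cv2.resize(b,(400,400))]))"
```

```text
t 26.1667 [471.7 317.4 138.3] [-3.1295 -0.0511 -0.0056] [-0.     0.    -0.004 -0.002  0.002 -0.002 -0.001]
flask slopes [-0.0003  0.0004] rms 0.1 bottom [470.48 316.79] off [-1.25 -0.61]
flange (array([468.37688504, 315.9752601 ]), np.float64(31.579174680151223)) 30 need dx,dy of flask [-2.1  -0.82]
treetop [467.87248308 315.75123916 169.42872854] 404
t 26.2167 [471.7 317.4 138.3] [-3.1295 -0.051  -0.0057] [-0.     0.001 -0.    -0.001  0.001  0.002 -0.002]
```

View pics/w16c.png

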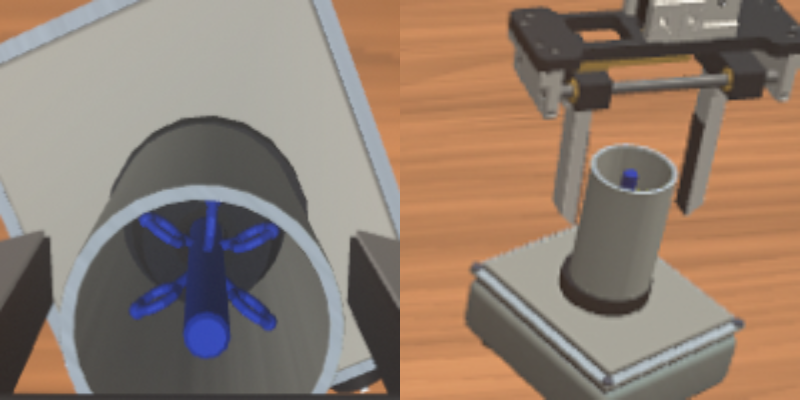

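The flask stands vertical on the flange, about 2 mm off the base axis (within the plug's clearance), with the tree upright inside. Rising and going to the collar.

Call:
arm_command([
  {"tx": 0, "ty": 0, "tz": 0, "twist": 0, "gripper": 0},
  {"tx": -0.004, "ty": 0, "tz": -0.08, "twist": 0, "gripper": 0},
  {"tx": 0, "ty": 0, "tz": -0.12, "twist": 0, "gripper": 0},
  {"tx": 0, "ty": 0, "tz": -0.15, "twist": 0, "gripper": 0},
  {"tx": 0, "ty": 0, "tz": -0.15, "twist": 0, "gripper": 0},
  {"tx": 0, "ty": 0, "tz": -0.1, "twist": 0, "gripper": 0},
  {"tx": 0, "ty": 0, "tz": 0, "twist": 0, "gripper": 0},
])

```text
time_s: 26.85
position: [463.1, 315.7, 261.3]
eef_rot: [-3.131, -0.046, -0.004]
ft_force: [0.6, -0.7, 1.2]
width: 94.1
```

```bash
python3 - <<'E'
from h import *
st,p,d=shot("w17");P=cloud("wrist",d,st);P[d<=0]=np.nan
S=P.reshape(-1,3);S=S[np.isfinite(S).all(1)];S=S[(np.hypot(S[:,0]-470,S[:,1]-316.5)<38)]
R=S[(S[:,2]>165)&(S[:,2]<182)&(np.hypot(S[:,0]-470,S[:,1]-316.5)>23)];print("rim",circ(R),np.median(R[:,2]),cv2.minEnclosingCircle(R[:,:2].astype(np.float32)))
F=S[(S[:,2]>80)&(S[:,2]<91)];print("flange z",np.median(F[:,2]),len(F)); h=cv2.convexHull(F[:,:2].astype(np.float32))[:,0];h=h[h[:,0]>475];print(circ(h))
im=cv2.imread('pics/w17.png').astype(int);m=(im[:,:,0]>im[:,:,2]+60)&(d>0);T=P[m];T=T[(T[:,2]>160)&(abs(T[:,0]-470)<30)&(abs(T[:,1]-315)<30)];print("treetop",np.median(T,0))
E
```

```text
t 26.85 [463.1 315.7 261.3] [-3.1308 -0.0463 -0.0042] [-0.002  0.006  0.005  0.028  0.008 -0.029 -0.007]
rim (array([471.15329181, 316.78863956]), np.float64(26.708576990843035)) 175.21916253840385 ((470.5669860839844, 316.8787536621094), 28.650806427001953)
flange z 86.26191202811725 450
(array([468.39530018, 315.99278636]), np.float64(31.49406736966049))
treetop [467.4347922  316.40845878 169.52015161]
```

Call:
arm_command([
  {"tx": 0.02, "ty": 0.08, "tz": 0, "twist": 0, "gripper": 0},
  {"tx": 0.04, "ty": 0.16, "tz": 0, "twist": 0, "gripper": 0},
  {"tx": 0.05, "ty": 0.195, "tz": 0, "twist": 0, "gripper": 0},
  {"tx": 0.05, "ty": 0.195, "tz": 0.02, "twist": 0, "gripper": 0},
  {"tx": 0.05, "ty": 0.195, "tz": 0.02, "twist": 0, "gripper": 0},
  {"tx": 0.05, "ty": 0.195, "tz": 0.02, "twist": 0, "gripper": 0},
  {"tx": 0.05, "ty": 0.195, "tz": 0.02, "twist": 0, "gripper": 0},
  {"tx": 0.05, "ty": 0.195, "tz": 0.02, "twist": 0, "gripper": 0},
])

```text
time_s: 27.57
position: [532.9, 32.1, 233.3]
eef_rot: [-3.13, -0.041, 0.01]
ft_force: [1.1, 1.7, 0.5]
width: 93.9
```

Call:
arm_command([
  {"tx": 0.03, "ty": 0.18, "tz": 0.06, "twist": 0.005, "gripper": 0},
  {"tx": 0.03, "ty": 0.17, "tz": 0.08, "twist": 0, "gripper": 0},
  {"tx": 0.02, "ty": 0.12, "tz": 0.08, "twist": 0, "gripper": 0},
  {"tx": 0.0, "ty": 0.05, "tz": 0.08, "twist": 0, "gripper": 0},
  {"tx": 0, "ty": 0, "tz": 0.06, "twist": 0, "gripper": 0},
  {"tx": 0, "ty": 0, "tz": 0, "twist": 0, "gripper": 0},
])

```text
time_s: 28.07
position: [549.6, -88.0, 150.3]
eef_rot: [-3.131, -0.033, -0.013]
ft_force: [-0.3, 0.4, 0.8]
width: 94.1
```

```bash
python3 - <<'E'
from h import *
st,p,d=shot("w18");P=cloud("wrist",d,st);P[d<=0]=np.nan
S=P.reshape(-1,3);S=S[np.isfinite(S).all(1)];S=S[(np.hypot(S[:,0]-562,S[:,1]+88)<40)&(abs(S[:,2]-32)<5)]
print(circ(S),cv2.minEnclosingCircle(S[:,:2].astype(np.float32)),np.median(S[:,2]),len(S))
E
```

```text
t 28.0667 [549.6 -88.  150.3] [-3.1311 -0.033  -0.0133] [ 0.023  0.004  0.01  -0.007 -0.006  0.019  0.018]
(array([562.7908159 , -88.59053336]), np.float64(30.713332570803086)) ((562.48486328125, -88.42544555664062), 33.1380500793457) 33.06190201800763 1550
```

View pics/w18.png

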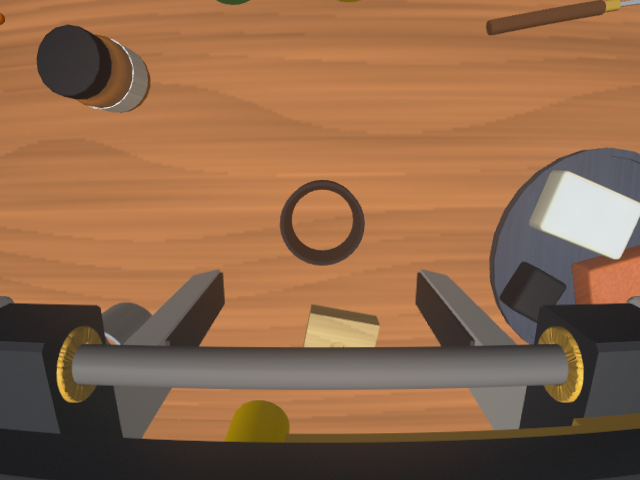

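Call:
arm_command([
  {"tx": 0.045, "ty": 0, "tz": 0.0, "twist": -0.006, "gripper": 0},
  {"tx": 0, "ty": 0, "tz": 0.08, "twist": 0, "gripper": 0},
  {"tx": 0, "ty": 0.003, "tz": 0.12, "twist": 0, "gripper": 0},
  {"tx": 0, "ty": 0.003, "tz": 0.12, "twist": 0, "gripper": 0},
  {"tx": 0, "ty": 0, "tz": 0.06, "twist": 0, "gripper": 0},
  {"tx": 0, "ty": 0, "tz": 0, "twist": 0, "gripper": 0},
])

```text
time_s: 28.62
position: [567.9, -84.8, 77.8]
eef_rot: [-3.133, -0.041, 0.008]
ft_force: [-0.5, -0.3, -0.7]
width: 93.8
```

Call:
arm_command([
  {"tx": -0.03, "ty": 0.018, "tz": 0.0, "twist": 0.004, "gripper": 0},
  {"tx": 0, "ty": 0, "tz": 0.06, "twist": 0, "gripper": 0},
  {"tx": -0.002, "ty": 0, "tz": 0.08, "twist": 0, "gripper": 0},
  {"tx": -0.002, "ty": 0, "tz": 0.06, "twist": 0, "gripper": 0},
  {"tx": 0, "ty": 0, "tz": 0.03, "twist": 0, "gripper": 0},
  {"tx": 0, "ty": 0, "tz": 0, "twist": 0, "gripper": 0},
])

```text
time_s: 29.12
position: [566.0, -88.0, 33.4]
eef_rot: [-3.134, -0.048, 0.001]
ft_force: [0.4, 0.3, 0.1]
width: 94.1
```

Call:
arm_command([
  {"tx": -0.017, "ty": 0.002, "tz": 0.0, "twist": 0, "gripper": 0},
  {"tx": -0.002, "ty": 0, "tz": 0.05, "twist": 0, "gripper": 0},
  {"tx": -0.002, "ty": 0, "tz": 0.04, "twist": 0, "gripper": 0},
  {"tx": 0, "ty": 0, "tz": 0.015, "twist": 0, "gripper": 0},
  {"tx": 0, "ty": 0, "tz": 0, "twist": 0, "gripper": 0},
])

```text
time_s: 29.53
position: [563.3, -88.5, 11.6]
eef_rot: [-3.134, -0.05, 0.001]
ft_force: [0.3, -0.0, -0.8]
width: 93.9
```

Call:
arm_command([
  {"tx": -0.002, "ty": 0, "tz": 0, "twist": 0, "gripper": 0.3},
  {"tx": 0, "ty": 0, "tz": 0, "twist": 0, "gripper": 1},
  {"tx": 0, "ty": 0, "tz": 0, "twist": 0, "gripper": 1},
  {"tx": 0, "ty": 0, "tz": 0, "twist": 0, "gripper": 1},
  {"tx": 0, "ty": 0, "tz": 0, "twist": 0, "gripper": 1},
  {"tx": 0, "ty": 0, "tz": 0, "twist": 0, "gripper": 1},
  {"tx": 0, "ty": 0, "tz": 0, "twist": 0, "gripper": 1},
], newtons=15)

```text
time_s: 30.12
position: [563.4, -88.4, 12.2]
eef_rot: [-3.134, -0.051, 0.001]
ft_force: [0.1, -0.3, -0.3]
width: 64.4
```

Call:
arm_command([
  {"tx": 0, "ty": 0, "tz": -0.03, "twist": 0, "gripper": 1},
  {"tx": 0, "ty": 0, "tz": -0.07, "twist": 0, "gripper": 1},
  {"tx": 0, "ty": 0, "tz": -0.12, "twist": 0, "gripper": 1},
  {"tx": 0, "ty": 0, "tz": -0.17, "twist": 0, "gripper": 1},
  {"tx": 0, "ty": 0, "tz": -0.17, "twist": 0, "gripper": 1},
  {"tx": 0, "ty": 0, "tz": -0.17, "twist": 0, "gripper": 1},
  {"tx": 0, "ty": -0.02, "tz": -0.17, "twist": 0, "gripper": 1},
  {"tx": -0.01, "ty": -0.08, "tz": -0.12, "twist": 0, "gripper": 1},
])

```text
time_s: 30.78
position: [547.0, -71.0, 222.0]
eef_rot: [-3.132, -0.041, -0.001]
ft_force: [-0.0, -0.3, -0.4]
width: 64.6
```

Call:
arm_command([
  {"tx": -0.02, "ty": -0.13, "tz": -0.06, "twist": 0, "gripper": 1},
  {"tx": -0.03, "ty": -0.17, "tz": 0, "twist": 0, "gripper": 1},
  {"tx": -0.03, "ty": -0.18, "tz": 0, "twist": 0, "gripper": 1},
  {"tx": -0.03, "ty": -0.18, "tz": 0, "twist": 0, "gripper": 1},
  {"tx": -0.03, "ty": -0.18, "tz": 0, "twist": 0, "gripper": 1},
  {"tx": -0.03, "ty": -0.18, "tz": 0, "twist": 0, "gripper": 1},
  {"tx": -0.03, "ty": -0.18, "tz": 0, "twist": 0, "gripper": 1},
  {"tx": -0.03, "ty": -0.18, "tz": 0, "twist": 0, "gripper": 1},
])

```text
time_s: 31.45
position: [501.1, 210.6, 246.6]
eef_rot: [-3.136, -0.057, -0.011]
ft_force: [0.7, 0.1, -1.6]
width: 64.4
```

Call:
arm_command([
  {"tx": -0.04, "ty": -0.16, "tz": 0, "twist": -0.004, "gripper": 1},
  {"tx": -0.04, "ty": -0.15, "tz": 0, "twist": 0, "gripper": 1},
  {"tx": -0.03, "ty": -0.11, "tz": 0, "twist": 0, "gripper": 1},
  {"tx": -0.02, "ty": -0.05, "tz": 0, "twist": 0, "gripper": 1},
  {"tx": 0, "ty": 0, "tz": 0, "twist": 0, "gripper": 1},
  {"tx": 0, "ty": 0, "tz": 0, "twist": 0, "gripper": 1},
])

```text
time_s: 31.95
position: [468.8, 317.8, 248.7]
eef_rot: [-3.134, -0.058, 0.009]
ft_force: [0.6, -0.7, -1.0]
width: 63.9
```

```bash
python3 - <<'E'
from h import *
st,p,d=shot("w19");shot("s19","scene")
b=cv2.imread('pics/s19.png')[70:230,400:560];cv2.imwrite('pics/w19c.png',np.hstack([cv2.resize(p[130:380,195:445,::-1],(400,400)),cv2.resize(b,(400,400))]))
E
```

```text
t 31.95 [468.8 317.8 248.7] [-3.1344 -0.0583  0.0086] [-0.015 -0.006 -0.008 -0.    -0.002  0.004 -0.006]
t 32.0 [468.9 317.5 248.7] [-3.1344 -0.0584  0.0081] [ 0.02   0.     0.011  0.002 -0.    -0.004  0.005]
```

View pics/w19c.png

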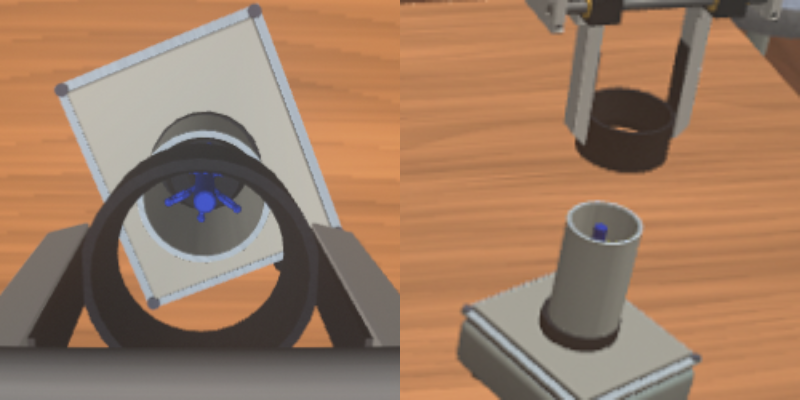

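```bash
cat >> h.py <<'E'
def col(t,new=True):
    st,p,d=shot(t) if new else (pickle.load(open(f"pics/{t}.pkl","rb")),None,np.load(f"pics/{t}.npy"))
    P=cloud("wrist",d,st);P[d<=0]=np.nan;tcp=st["position"]
    S=P.reshape(-1,3);S=S[np.isfinite(S).all(1)]
    rr=np.hypot(S[:,0]-tcp[0]+1,S[:,1]-tcp[1])
    C=S[(rr>31.3)&(rr<37)&(S[:,2]>tcp[2]-10)&(S[:,2]<tcp[2]+17)&(abs(S[:,1]-tcp[1])<24)&(S[:,0]>tcp[0]+12)]
    q,e=cylfit(C,33,[tcp[0],tcp[1],tcp[2]]); b=q[:2]-12*q[2:]
    R=S[(rr<36)&(rr>24)&(abs(S[:,2]-tcp[2]-21)<3)&(abs(S[:,1]-tcp[1])<29)]
    A=np.c_[R[:,:2]-tcp[:2],np.ones(len(R))];pl=np.linalg.lstsq(A,R[:,2]-tcp[2],rcond=None)[0]
    print("collar slopes",q[2:].round(4),"rms",round(e,2),len(C),"bottom ctr",b.round(2),"off",(b-tcp[:2]).round(2),"| rim circ",circ(R)[0].round(2),round(circ(R)[1],1),"plane",pl.round(3))
    F=S[(np.hypot(S[:,0]-470.6,S[:,1]-316.9)<32)&(np.hypot(S[:,0]-470.6,S[:,1]-316.9)>23)&(abs(S[:,2]-175)<3)]
    if len(F)>20: print("flask rim",circ(F)[0].round(2),round(circ(F)[1],1),len(F))
E
python3 -c "
from h import *
col('w19',False)"
```

```text
collar slopes [-0.0073 -0.0004] rms 0.08 671 bottom ctr [468.02 317.73] off [-0.78 -0.07] | rim circ [468.8  317.76] 30.6 plane [2.0000e-02 1.0000e-03 2.0959e+01]
flask rim [470.92 316.79] 26.9 943
```

Call:
arm_command([
  {"tx": 0.011, "ty": 0.003, "tz": 0, "twist": 0.003, "gripper": 1},
  {"tx": 0, "ty": 0, "tz": 0, "twist": 0, "gripper": 1},
  {"tx": -0.002, "ty": 0, "tz": 0.04, "twist": 0, "gripper": 1},
  {"tx": -0.003, "ty": 0, "tz": 0.05, "twist": 0, "gripper": 1},
  {"tx": -0.003, "ty": 0, "tz": 0.05, "twist": 0, "gripper": 1},
  {"tx": -0.003, "ty": 0, "tz": 0.04, "twist": 0, "gripper": 1},
  {"tx": 0, "ty": 0, "tz": 0, "twist": 0, "gripper": 1},
  {"tx": 0, "ty": 0, "tz": 0, "twist": 0, "gripper": 1},
])

```text
time_s: 32.72
position: [473.7, 311.2, 207.8]
eef_rot: [-3.137, -0.058, -0.007]
ft_force: [0.5, 0.8, -0.3]
width: 64.1
```

```bash
python3 -c "
from h import *
col('w20')"
```

```text
t 32.7167 [473.7 311.2 207.8] [-3.1365 -0.0577 -0.0068] [-0.002  0.018  0.002  0.019  0.005 -0.013 -0.006]
collar slopes [-0.0073  0.003 ] rms 0.09 664 bottom ctr [472.9  311.09] off [-0.79 -0.09] | rim circ [473.71 311.15] 30.6 plane [ 2.1000e-02 -2.0000e-03  2.0951e+01]
flask rim [470.49 316.52] 26.5 980
```

Call:
arm_command([
  {"tx": -0.011, "ty": -0.026, "tz": 0, "twist": -0.002, "gripper": 1},
  {"tx": 0, "ty": 0, "tz": 0, "twist": 0, "gripper": 1},
  {"tx": -0.001, "ty": 0, "tz": 0.02, "twist": 0, "gripper": 1},
  {"tx": -0.001, "ty": 0, "tz": 0.02, "twist": 0, "gripper": 1},
  {"tx": 0, "ty": 0, "tz": 0, "twist": 0, "gripper": 1},
])

```text
time_s: 33.18
position: [471.5, 317.9, 200.1]
eef_rot: [-3.136, -0.059, -0.002]
ft_force: [-0.3, -0.3, -0.6]
width: 64.3
```

```bash
python3 -c "
from h import *
col('w21')
im=cv2.imread('pics/w21.png');cv2.imwrite('pics/w21c.png',cv2.resize(im[150:350,220:420],(600,600)))"
```

```text
t 33.1833 [471.5 317.9 200.1] [-3.1357e+00 -5.9300e-02 -1.6000e-03] [-0.001 -0.006 -0.003 -0.007 -0.003  0.007  0.001]
collar slopes [-0.0077  0.0013] rms 0.09 662 bottom ctr [470.75 317.81] off [-0.79 -0.08] | rim circ [471.51 317.86] 30.6 plane [2.1000e-02 1.0000e-03 2.0952e+01]
flask rim [470.36 316.93] 26.5 1057
```

View pics/w21c.png

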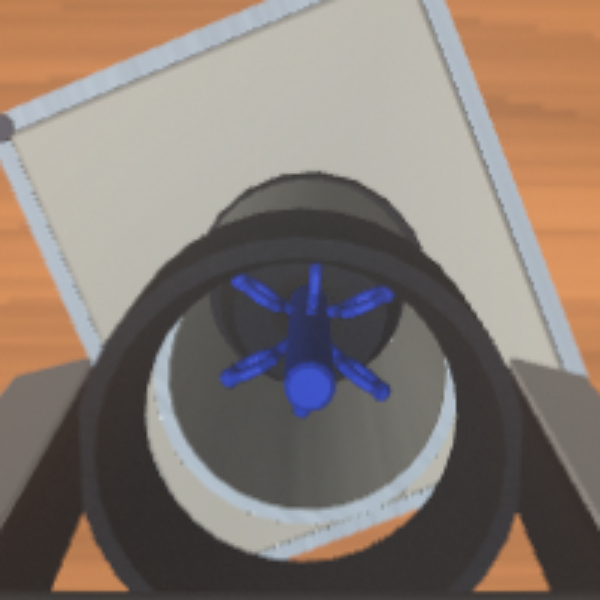

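Call:
arm_command([
  {"tx": -0.001, "ty": 0.004, "tz": 0, "twist": 0, "gripper": 1},
  {"tx": 0, "ty": 0, "tz": 0, "twist": 0, "gripper": 1},
  {"tx": -0.002, "ty": 0, "tz": 0.025, "twist": 0, "gripper": 1},
  {"tx": -0.001, "ty": 0, "tz": 0.025, "twist": 0, "gripper": 1},
  {"tx": 0, "ty": 0, "tz": 0, "twist": 0, "gripper": 1},
])

```text
time_s: 33.65
position: [471.7, 317.0, 189.7]
eef_rot: [-3.135, -0.06, -0.002]
ft_force: [0.2, 0.4, -1.0]
width: 63.9
```

```bash
python3 -c "
from h import *
col('w22')"
```

```text
t 33.65 [471.7 317.  189.7] [-3.1354e+00 -6.0100e-02 -2.1000e-03] [ 0.001 -0.005 -0.003 -0.005 -0.004  0.008  0.002]
collar slopes [-0.009   0.0026] rms 0.09 664 bottom ctr [470.88 316.87] off [-0.77 -0.1 ] | rim circ [471.6  316.92] 30.6 plane [ 0.022 -0.    20.966]
flask rim [470.35 316.83] 26.3 1071
```

Aligned to within 0.5 mm. Lowering onto the flask.

Call:
arm_command([
  {"tx": -0.003, "ty": 0, "tz": 0.015, "twist": 0, "gripper": 1},
  {"tx": -0.001, "ty": 0, "tz": 0.015, "twist": 0, "gripper": 1},
  {"tx": 0, "ty": 0, "tz": 0, "twist": 0, "gripper": 1},
])

```text
time_s: 33.95
position: [471.3, 317.1, 183.4]
eef_rot: [-3.135, -0.06, -0.002]
ft_force: [-0.1, -0.8, -0.1]
width: 63.8
```

Call:
arm_command([
  {"tx": -0.001, "ty": 0, "tz": 0.015, "twist": 0, "gripper": 1},
  {"tx": 0, "ty": 0, "tz": 0.01, "twist": 0, "gripper": 1},
  {"tx": 0, "ty": 0, "tz": 0, "twist": 0, "gripper": 1},
])

```text
time_s: 34.2
position: [471.3, 317.2, 177.9]
eef_rot: [-3.135, -0.06, -0.002]
ft_force: [0.2, -0.1, -0.5]
width: 64.3
```

Call:
arm_command([
  {"tx": 0, "ty": 0, "tz": 0.01, "twist": 0, "gripper": 1},
  {"tx": 0, "ty": 0, "tz": 0, "twist": 0, "gripper": 1},
])

```text
time_s: 34.37
position: [471.7, 317.4, 176.0]
eef_rot: [-3.135, -0.061, -0.002]
ft_force: [-0.4, -1.2, 0.3]
width: 64.2
```

Call:
arm_command([
  {"tx": -0.002, "ty": 0, "tz": 0.008, "twist": 0, "gripper": 1},
])

```text
time_s: 34.45
position: [472.0, 317.7, 175.2]
eef_rot: [-3.135, -0.062, -0.002]
ft_force: [-3.2, -3.8, 22.9]
width: 63.9
```

Call:
arm_command([
  {"tx": -0.002, "ty": 0, "tz": 0.004, "twist": 0, "gripper": 1},
  {"tx": 0, "ty": 0, "tz": 0, "twist": 0, "gripper": 0.2},
  {"tx": 0, "ty": 0, "tz": 0, "twist": 0, "gripper": 0},
  {"tx": 0, "ty": 0, "tz": 0, "twist": 0, "gripper": 0},
  {"tx": 0, "ty": 0, "tz": 0, "twist": 0, "gripper": 0},
])

```text
time_s: 34.87
position: [472.5, 317.9, 175.5]
eef_rot: [-3.134, -0.065, -0.002]
ft_force: [0.6, 0.8, -1.0]
width: 87.3
```

Call:
arm_command([
  {"tx": 0, "ty": 0, "tz": -0.06, "twist": 0, "gripper": 0},
  {"tx": 0, "ty": 0, "tz": -0.12, "twist": 0, "gripper": 0},
  {"tx": 0, "ty": 0, "tz": -0.15, "twist": 0, "gripper": 0},
  {"tx": 0, "ty": 0, "tz": -0.12, "twist": 0, "gripper": 0},
  {"tx": 0, "ty": 0, "tz": 0, "twist": 0, "gripper": 0},
  {"tx": 0, "ty": 0, "tz": 0, "twist": 0, "gripper": 0},
])

```text
time_s: 35.37
position: [465.0, 317.4, 271.8]
eef_rot: [-3.134, -0.062, -0.001]
ft_force: [-0.4, -0.4, -1.0]
width: 94.3
```

```bash
python3 - <<'E'
from h import *
st,p,d=shot("w23");P=cloud("wrist",d,st);P[d<=0]=np.nan
S=P.reshape(-1,3);S=S[np.isfinite(S).all(1)];r=np.hypot(S[:,0]-470.8,S[:,1]-317)
R=S[(r<36)&(S[:,2]>190)&(S[:,2]<204)&(r>24)]
pl=np.linalg.lstsq(np.c_[R[:,:2]-[470,317],np.ones(len(R))],R[:,2],rcond=None)[0]
print("collar rim",circ(R),cv2.minEnclosingCircle(R[:,:2].astype(np.float32)),"z",np.median(R[:,2]),"plane",pl.round(4))
C=S[(r>31.5)&(r<36)&(S[:,2]>166)&(S[:,2]<192)&(S[:,0]>485)&(abs(S[:,1]-317)<24)];print("collar cyl",cylfit(C,33,[470,317,180]))
C=S[(r>26)&(r<31)&(S[:,2]>95)&(S[:,2]<158)&(S[:,0]>485)&(abs(S[:,1]-317)<22)];print("flask cyl",cylfit(C,28.5,[470,317,164]))
F=S[(r<40)&(S[:,2]>80)&(S[:,2]<91)];h=cv2.convexHull(F[:,:2].astype(np.float32))[:,0];h=h[h[:,0]>480];print("flange",circ(h))
im=p[:,:,::-1].astype(int);m=(im[:,:,0]>im[:,:,2]+60)&(d>0);T=P[m];T=T[(T[:,2]>160)&(abs(T[:,0]-470)<30)&(abs(T[:,1]-315)<30)];print("treetop",np.median(T,0),len(T))
shot("s23","scene")
b=cv2.imread('pics/s23.png')[100:240,400:540];cv2.imwrite('pics/w23c.png',np.hstack([cv2.resize(p[130:380,195:445,::-1],(400,400)),cv2.resize(b,(400,400))]))
E
```

```text
t 35.3667 [465.  317.4 271.8] [-3.134e+00 -6.210e-02 -7.000e-04] [ 0.003 -0.039 -0.006 -0.043 -0.018  0.033  0.014]
collar rim (array([471.59029839, 317.74485017]), np.float64(30.60046333267522)) ((471.12371826171875, 317.9497985839844), 33.203800201416016) z 197.0433046579952 plane [ 1.410000e-02 -1.300000e-03  1.960608e+02]
collar cyl (array([ 4.71141242e+02,  3.17708962e+02,  4.73883945e-04, -4.55859930e-05]), np.float64(0.06191159125471315))
flask cyl (array([470., 317.,   0.,   0.]), np.float64(nan))
flange (array([476.01955931, 314.29928297]), np.float64(23.8350431785805))
treetop [467.44035098 316.39462683 169.46000164] 128
t 35.4167 [465.1 317.6 271.9] [-3.1337e+00 -6.2500e-02 -6.0000e-04] [-0.005  0.019  0.004  0.017  0.007 -0.017 -0.006]
  return _methods._mean(a, axis=axis, dtype=dtype,
  ret = ret.dtype.type(ret / rcount)
```

View pics/w23c.png

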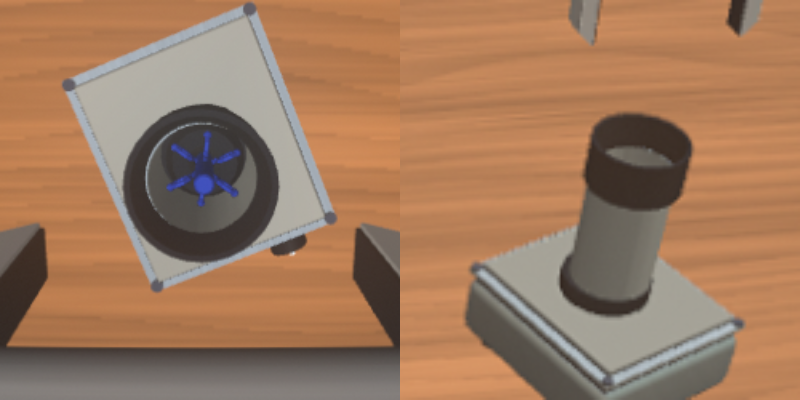

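The collar is home: its rim reads 197.0 mm. The wrist camera read the flask rim 1.2 mm high, so that matches the expected 196 mm. The collar is upright and about 1 mm off the flask axis. The robot is clear, so I hand in.

```bash
python3 -c "
from workcell import hand_in,sensors
print(sensors.sense()['time_s'],hand_in())"
```

```text
the job is handed in; nothing more can be done
35.4667 None
```

I stacked the base, wax tree, tall flask and collar on the vibrator mat in the required order and handed the job in at 35.5 s. `hand_in` reports no verdict, so what follows is from my own last checks.

- **Base:** it stands flat on the mat, about 2–3 mm from my estimate of the middle. That estimate itself scatters by 2–3 mm between cameras. The base moved about 2 mm when the tree was pressed in, which is within the 15 mm allowed.
- **Tree:** it is upright with its foot on the socket floor. Its top is about 6 mm below the flask rim, as it should be. The last camera views suggest it leans under 0.05 rad.
- **Tall flask:** it was vertical when I released it, with its rim at about 174 mm, which means fully home. It sits roughly 2 mm off the base axis, within the plug's play.
- **Collar:** it was pressed home with about 23 N and sits upright, about 1 mm off the flask axis. Its rim reads 197 mm against a nominal 196 mm; the wrist camera also read the flask rim about 1 mm high.
- **Failed checks:** in the final look, the re-fit of the flask wall found no points and the flange fit was unusable because the collar hid both. The flask and base figures therefore come from just before the collar went on. The final scene picture shows the stack upright.
- **Short flask and jar:** I never touched either of them, and the gripper was clear of everything at hand-in.

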